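Set out the bench for gluing and stapling plywood blanks

ROBOT

A 6-joint arm with a two-finger parallel gripper is mounted at the origin on a cart in front of the work surface, level with it; the furniture and walls round the work are solid. World frame = base frame: x ahead of the robot, y to its left, z up, the work surface at z = 0. Lengths are in mm, angles in rad, forces in N, time in s.
With the tool pointing down it reaches from about 350 to 975 mm from the base axis. Payload 7.1 kg.
Tool frame: the origin (TCP) lies on the mounting face of the last link; the fingertips stand 182 mm ahead of it and the grasp point (between the pads) lies 163 mm ahead of it (ctrl.tcp_to_tips is the distance from the TCP to the fingertips, in mm); z points along the fingers, y is the direction in which the jaws open and shut (so a half turn about z gives the same grasp; the last joint's range is limited). The gripper opens to 88 mm and grips with 3 to 60 N. Pads are 20 mm wide; open, the fingers measure 115 mm over their backs; the gripper's body (75 mm by 178 mm) begins 61 mm behind the grasp point.
Start: joints at [-1.148, 0.423, 1.63, -0, 1.089, -0.019], TCP at [267.245, -564.966, 404.675] pointing down, gripper open.
Joint ranges: [-3, 3], [-0.9, 2.11], [0.09, 2.58], [-1.31, 4.45], [0.11, 2.69], [-2.54, 2.54]. Speed limits (rad/s): [2.39, 2.39, 3.01, 3.14, 3.14, 3.14].

INTERFACE

Orientations are given as a rotation vector (axis times angle).
In Python, from workcell import ctrl gives the robot as it stands. The module is installed in compiled form; this text tells all that it offers.
- The arm moves only by the tool send_rows, never from a script. Its argument "commands" is a list of rows, each an object with "translation": the shift along the world's x, y, z normalised to -1 to 1, where 1 is 0.1 m, a list of three; "twist": the turn, a rotation vector about the world's x, y, z normalised to -1 to 1, where 1 is 0.5 rad, a list of three. A call has exactly 10 rows; each row is the pose to reach, as a shift and turn from the pose commanded when the call began; what a row does not reach only later rows make up. A row lasts 1/10 s, in which the tool goes at most 50 mm and 8.59 degrees, less where a joint would pass 70% of its speed; a pose out of reach is approached as far as the arm can. A call with a number of a shift or a turn outside -1 to 1 is refused whole. A call with a gripper value outside its range is refused whole. "grip" is the closure, from -1 (fully open) to 1 (shut), set as the call begins (left out, the last holds). The fingers move at their own pace and stop on an object; the grip force is fixed at half the most. Time passes only in rows, so rows that repeat a pose let the fingers close, or fill a call up. It gives the time, the measured TCP pose, the force and the opening at its end, in the units of the state.
- ctrl.get_obs(): the state, without advancing time (a new reading comes with each control period).
- ctrl.get_image(name): name is "scene" or "top" or "wrist"; returns a dict with "img" (400x640x3 uint8, red, green, blue), "intrinsics" (3x3 intrinsics, pixels), "cam_to_world" (4x4, takes a point from camera to world coordinates). Camera axes: x right, y down, z forward; pixel columns grow to the right and rows downward; lengths in mm; the calibration is good to about 2 mm. The wrist camera is an equidistant fisheye: a pixel r from the principal point sees the ray r / f radians off the axis. A picture is of the moment at which its call begins. There is no depth.
- ctrl.close_job(): hands the job in, once; it reports no verdict.
The state is a dict: "t": time; "qpos": joint angles; "qvel": joint speeds; "joint_torque": joint torques, N m; "ee_pos": TCP position; "orientation": TCP orientation; "ft_force": force on the tool from outside, world axes, zero at the start; "moment": the same for the moment, N m; "width": finger opening in mm.
Only numpy, scipy, OpenCV 4.12 (cv2) and the standard library are available. Lean on these libraries where they do the work, as an engineer would, in place of code of your own. Each camera call takes 0.05 s, during which the arm holds its last target. There are 200 camera calls.

TASK

Get the bench ready for gluing and stapling the plywood: lay the small timber block centred on top of the plywood pile, lengthwise along it, and stand the spirit level centred on the block, along it. Then make a row in line with the vice's jaws, on the side of the vice that faces the pile: the stapler, lying square across the row, with its middle 180 mm from the centre of the jaws, and the glue tin standing midway between the jaws' centre and the stapler. Leave the sanding block and the tape measure where they are.

Things in the scene. Friction and masses are not known exactly. Their poses are not given: they have to be found in the camera images.
- timber_block: small plain timber offcut, 32 x 64 x 34 mm (x, y, z), loose, lying flat; the smaller of the two brown blocks. Origin: centre of its underside; y along its length, z up
- spirit_level: small dark grey spirit level with a yellow-green vial, a flat bar 20 x 72 x 36 mm (x, y, z), loose, standing on its narrow 20 x 72 mm face, and to stand on the same face at the end. Origin: centre of its underside; y along its length, z up
- glue_tin: small plain round metal tin of glue, closed, without a label, loose, standing upright; 56 mm across, 85 mm high. Origin: centre of its underside, z up
- stapler: black hand stapler with a red spot at one end, 32 x 89 x 34 mm (x, y, z), loose, lying flat on its base. Origin: centre of its underside; y along its length, z up
- ply_pile: pile of plywood blanks fixed to the bench, 130 mm (its x) by 80 mm (its y), edges vertical. Its height differs from start to start, 24 to 60 mm. Origin: centre of the top face of the uppermost board; x along its length, z up
- vice_jaws (a point): small red drill vice, 105 x 100 x 52 mm, fixed to the bench, its screw handle pointing towards the robot. This point is the middle of the slot between its two jaws, level with their tops, 52 mm above the bench; y runs along the jaws (each about 100 mm long, so they end 50 mm either side), x from the handle across the jaws; the body reaches 66 mm to -x (handle) and 39 mm to +x
- sanding_block: brown cork sanding block, 62 x 92 x 32 mm, loose: a bystander, not to be moved. The larger of the two brown blocks. Origin: centre of its underside; y along its length
- tape_measure: yellow and black tape measure lying flat, 58 x 73 x 31 mm, loose: a bystander, not to be moved. Origin: centre of its underside
There are look-alikes about, which are no part of the job. Several things look just like the glue_tin: the one meant starts nearest to the robot's base.

How it is judged:
By the outcome, as a careful person would: the job done as asked, in the order asked, and still so for the second after the job is handed in, with the robot touching nothing.
It also fails if it takes over 125 s, if anything falls off the work surface, if the arm or the gripper's body presses on something with over 40 N, if the wrist force passes 120 N, or if a joint passes its speed limit or range.

## Working session

There is one attempt and no reset: what is moved stays moved. The work goes in short steps, Python scripts to look and compute and a tool call to move; the robot and the scene stay as the last step left them, time stands still between calls to the robot, and variables do not carry over. Pictures are saved under pics/ and viewed, about 12 in all and at most 16, crops included, and the job is handed in when it is done.

Besides the shell and the picture viewer there is one more tool, called after "Emit:" as name([rows], argument=value, ...), one row to a line, values as JSON. send_rows: Moves the arm, as the interface text tells. Its arguments: {"type":"object","properties":{"commands":{"type":"array","items":{"type":"object","properties":{"translation":{"type":"array","items":{"type":"number"}},"twist":{"type":"array","items":{"type":"number"}}}}},"grip":{"type":"number"}},"required":["commands"]}

```bash
mkdir -p pics; cat > h.py <<'E'
import numpy as np, cv2
from workcell import ctrl
def snap(name,fn):
    d=ctrl.get_image(name); cv2.imwrite(f'pics/{fn}.png',d['img'][:,:,::-1]); np.savez(f'pics/{fn}.npz',**d); return d
def ray(d,u,v,fish=False):
    K=d['intrinsics'];T=d['cam_to_world'];x=(u-K[0,2])/K[0,0];y=(v-K[1,2])/K[1,1]
    if fish:
        r=np.hypot(x,y); s=np.sin(r)/r if r>1e-9 else 1; c=np.array([x*s,y*s,np.cos(r)])
    else: c=np.array([x,y,1.])
    return T[:3,3],T[:3,:3]@c
def plane(d,u,v,z,fish=False):
    o,r=ray(d,u,v,fish); return (o+r*(z-o[2])/r[2])[:2]
def load(fn): return dict(np.load(f'pics/{fn}.npz'))
E
python3 - <<'E'
from h import *
for n in ['scene','top','wrist']:
    d=snap(n,n+'0'); print(n,d['intrinsics'].round(1).tolist(),d['cam_to_world'].round(3).tolist())
o=ctrl.get_obs();print(o)
E
```

```text
scene [[508.7, 0.0, 323.7], [0.0, 508.7, 206.6], [0.0, 0.0, 1.0]] [[-0.594, -0.561, 0.577, -216.617], [-0.805, 0.42, -0.419, 564.469], [-0.007, -0.713, -0.701, 988.406], [0.0, 0.0, 0.0, 1.0]]
top [[381.3, 0.0, 323.1], [0.0, 381.3, 204.4], [0.0, 0.0, 1.0]] [[-0.012, -0.998, 0.064, 480.708], [-1.0, 0.011, -0.017, 35.783], [0.017, -0.064, -0.998, 1088.113], [0.0, 0.0, 0.0, 1.0]]
wrist [[309.7, 0.0, 316.2], [0.0, 309.7, 201.9], [0.0, 0.0, 1.0]] [[0.427, -0.861, -0.277, 341.725], [-0.904, -0.407, -0.129, -527.227], [-0.001, 0.306, -0.952, 384.875], [0.0, 0.0, 0.0, 1.0]]
{'t': 0.15, 'qpos': array([-1.14795529e+00,  4.23668671e-01,  1.63047926e+00,  1.50728135e-05,
        1.08860057e+00, -1.90105020e-02]), 'qvel': array([ 2.06099505e-03, -5.95926031e-05, -3.35876866e-03, -6.61709565e-05,
       -1.06842492e-03, -5.50430953e-04]), 'joint_torque': array([ 1.72467251e-03, -5.44983423e+01, -2.73919952e+01,  6.44614664e-02,
        2.04417208e-02, -7.02540660e-05]), 'ee_pos': array([ 267.19273588, -564.77850775,  404.09187399]), 'orientation': array([-3.06413119e+00, -6.88167126e-01,  3.43440800e-04]), 'ft_force': array([0.78113846, 0.98392678, 0.17301241]), 'moment': array([-1.38951697e-05, -4.73566928e-02,  7.99034855e-02]), 'width': 87.70225814778436}
```

View pics/top0.png

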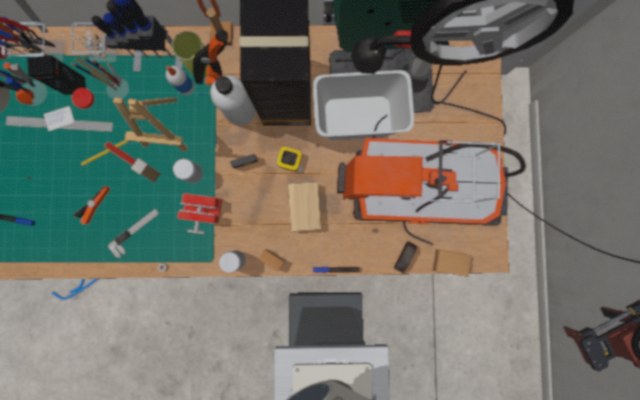

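View pics/scene0.png

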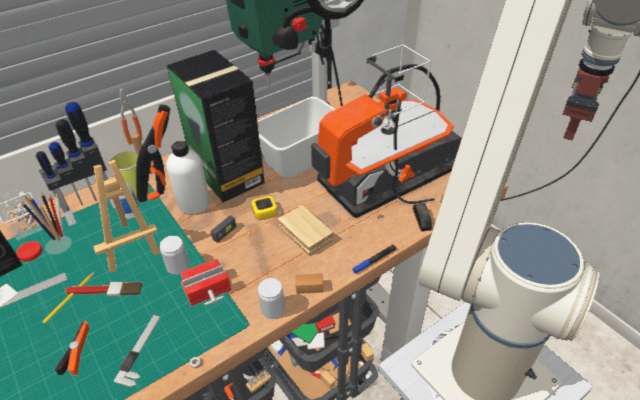

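The top view (image up = +x, right = −y) shows:
- vice at about (200,210)
- pile at (304,206)
- timber block at (273,260)
- near tin at (232,261), far tin at (186,169)
- dark level at (244,161)
- tape measure at (289,158)
- stapler at (406,257)
- cork block at (452,262)

The scene view agrees with this.

```bash
python3 - <<'E'
from h import *
d=load('top0')
for n,u,v,z in [('vice',203,205,52),('pile',304,206,40),('block',273,260,34),('tin',232,261,85),('tin2',186,169,85),('level',244,161,36),('stapler',406,257,34),('sand',452,262,32),('tape',289,158,31),('pen',335,269,10)]:
    print(n,plane(d,u,v,z).round())
im=cv2.imread('pics/top0.png')[140:290,160:490]
cv2.imwrite('pics/topc.png',cv2.resize(im,None,fx=2.4,fy=2.4,interpolation=cv2.INTER_CUBIC))
E
```

```text
vice [549. 343.]
pile [544.  70.]
block [397. 157.]
tin [400. 257.]
tin2 [643. 379.]
level [671. 236.]
stapler [ 401. -209.]
sand [ 385. -337.]
tape [680. 111.]
pen [368. -14.]
```

View pics/topc.png

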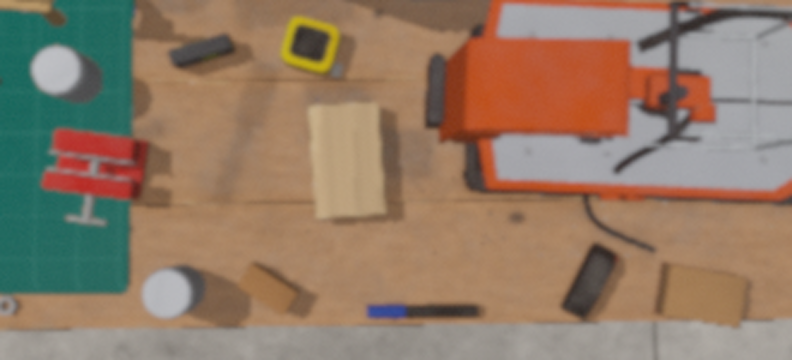

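View pics/wrist0.png

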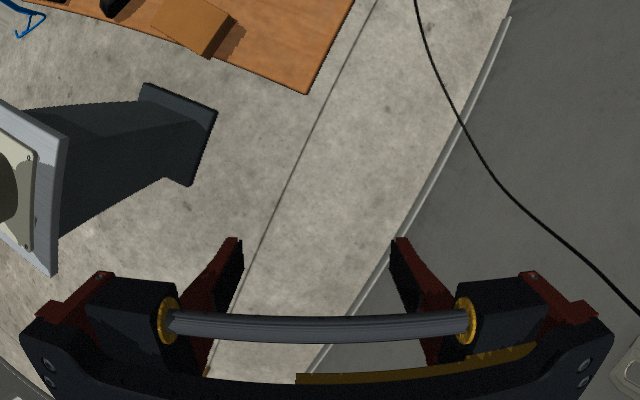

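The crop gives rough long-axis angles: block about 61°, stapler about −18°, level about 105°, pile about 4°, vice jaws about 83°. Next I move towards the stapler and block for near views.

Emit:
send_rows([
  {"translation": [0.05, 0.1, 0]},
  {"translation": [0.1, 0.2, 0]},
  {"translation": [0.15, 0.3, 0]},
  {"translation": [0.2, 0.4, 0]},
  {"translation": [0.25, 0.5, 0]},
  {"translation": [0.3, 0.6, 0]},
  {"translation": [0.35, 0.7, 0]},
  {"translation": [0.4, 0.8, 0]},
  {"translation": [0.45, 0.9, 0]},
  {"translation": [0.5, 1, 0]},
], grip=-1)

```text
validation failed for argument at $.co...
```

Emit:
send_rows([
  {"translation": [0.05, 0.1, 0]},
  {"translation": [0.1, 0.2, 0]},
  {"translation": [0.15, 0.3, 0]},
  {"translation": [0.2, 0.4, 0]},
  {"translation": [0.25, 0.5, 0]},
  {"translation": [0.3, 0.6, 0]},
  {"translation": [0.35, 0.7, 0]},
  {"translation": [0.4, 0.8, 0]},
  {"translation": [0.45, 0.9, 0]},
  {"translation": [0.5, 1, 0]},
])

```text
validation failed for argument at $.co...
```

Emit:
send_rows([
  {"translation": [0, 0.1, 0]},
  {"translation": [0, 0.2, 0]},
  {"translation": [0, 0.3, 0]},
  {"translation": [0, 0.4, 0]},
  {"translation": [0, 0.5, 0]},
  {"translation": [0, 0.6, 0]},
  {"translation": [0, 0.7, 0]},
  {"translation": [0, 0.8, 0]},
  {"translation": [0, 0.9, 0]},
  {"translation": [0, 1, 0]},
])

```text
validation failed for argument at $.co...
```

```bash
python3 - <<'E'
from h import *
d=snap('wrist','w1'); print(ctrl.get_obs()['ee_pos'],ctrl.get_obs()['t'],d['cam_to_world'].round(2).tolist())
E
```

```text
[ 267.16270365 -564.83906068  404.19762525] 0.2 [[0.43, -0.86, -0.28, 341.74], [-0.9, -0.41, -0.13, -527.27], [-0.0, 0.31, -0.95, 384.97], [0.0, 0.0, 0.0, 1.0]]
```

View pics/w1.png

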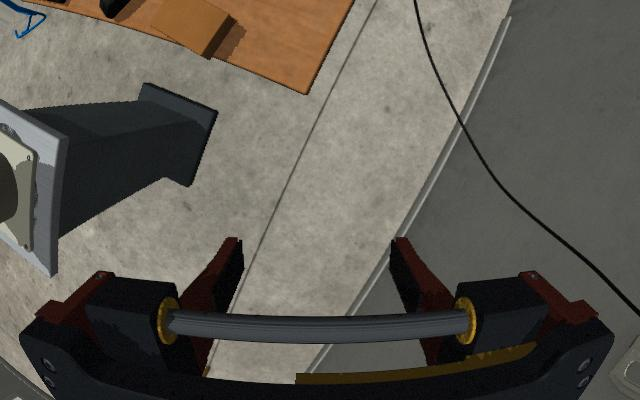

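The view hasn't changed because the calls were refused: the rows need both fields.

Emit:
send_rows([
  {"translation": [0.05, 0.1, 0], "twist": [0, 0, 0]},
  {"translation": [0.1, 0.2, 0], "twist": [0, 0, 0]},
  {"translation": [0.15, 0.3, 0], "twist": [0, 0, 0]},
  {"translation": [0.2, 0.4, 0], "twist": [0, 0, 0]},
  {"translation": [0.25, 0.5, 0], "twist": [0, 0, 0]},
  {"translation": [0.3, 0.6, 0], "twist": [0, 0, 0]},
  {"translation": [0.35, 0.7, 0], "twist": [0, 0, 0]},
  {"translation": [0.4, 0.8, 0], "twist": [0, 0, 0]},
  {"translation": [0.45, 0.9, 0], "twist": [0, 0, 0]},
  {"translation": [0.5, 1, 0], "twist": [0, 0, 0]},
], grip=-1)

```text
t: 1.2
ee_pos: [317.6, -464.1, 404.7]
orientation: [-3.065, -0.688, -0.0]
ft_force: [-0.3, -0.0, 0.5]
width: 87.9
```

Emit:
send_rows([
  {"translation": [0.05, 0.1, 0], "twist": [0, 0, 0]},
  {"translation": [0.1, 0.2, 0], "twist": [0, 0, 0]},
  {"translation": [0.15, 0.3, 0], "twist": [0, 0, 0]},
  {"translation": [0.2, 0.4, 0], "twist": [0, 0, 0]},
  {"translation": [0.25, 0.5, 0], "twist": [0, 0, 0]},
  {"translation": [0.3, 0.6, 0], "twist": [0, 0, 0]},
  {"translation": [0.35, 0.7, 0], "twist": [0, 0, 0]},
  {"translation": [0.4, 0.8, 0], "twist": [0, 0, 0]},
  {"translation": [0.45, 0.9, 0], "twist": [0, 0, 0]},
  {"translation": [0.5, 1, 0], "twist": [0, 0, 0]},
])

```text
t: 2.2
ee_pos: [367.6, -364.1, 404.7]
orientation: [-3.065, -0.688, 0.0]
ft_force: [0.4, -0.5, -0.2]
width: 88.0
```

Emit:
send_rows([
  {"translation": [0, 0.1, 0], "twist": [0, 0, 0]},
  {"translation": [0, 0.2, 0], "twist": [0, 0, 0]},
  {"translation": [0, 0.3, 0], "twist": [0, 0, 0]},
  {"translation": [0, 0.4, 0], "twist": [0, 0, 0]},
  {"translation": [0, 0.5, 0], "twist": [0, 0, 0]},
  {"translation": [0, 0.6, 0], "twist": [0, 0, 0]},
  {"translation": [0, 0.7, 0], "twist": [0, 0, 0]},
  {"translation": [0, 0.8, 0], "twist": [0, 0, 0]},
  {"translation": [0, 0.9, 0], "twist": [0, 0, 0]},
  {"translation": [0, 1, 0], "twist": [0, 0, 0]},
])

```text
t: 3.2
ee_pos: [367.2, -264.1, 404.7]
orientation: [3.065, 0.688, 0.0]
ft_force: [-0.7, -0.0, 0.4]
width: 87.6
```

```bash
python3 - <<'E'
from h import *
d=snap('wrist','w1'); print(ctrl.get_obs()['ee_pos'],ctrl.get_obs()['t'])
E
```

```text
[ 366.96773054 -263.14173335  404.52898325] 3.25
```

Emit:
send_rows([
  {"translation": [0.02, 0.1, 0], "twist": [0, 0, 0.03]},
  {"translation": [0.04, 0.2, 0], "twist": [0, 0, 0.06]},
  {"translation": [0.06, 0.3, 0], "twist": [0, 0, 0.09]},
  {"translation": [0.08, 0.4, 0], "twist": [0, 0, 0.12]},
  {"translation": [0.1, 0.5, 0], "twist": [0, 0, 0.15]},
  {"translation": [0.12, 0.6, 0], "twist": [0, 0, 0.18]},
  {"translation": [0.14, 0.7, 0], "twist": [0, 0, 0.21]},
  {"translation": [0.16, 0.8, 0], "twist": [0, 0, 0.24]},
  {"translation": [0.18, 0.9, 0], "twist": [0, 0, 0.27]},
  {"translation": [0.2, 1, 0], "twist": [0, 0, 0.3]},
])

```text
t: 4.25
ee_pos: [387.4, -164.1, 404.7]
orientation: [-3.004, -0.918, 0.0]
ft_force: [-0.1, -0.0, -0.1]
width: 87.7
```

Emit:
send_rows([
  {"translation": [0, 0.1, 0], "twist": [0, 0, 0.03]},
  {"translation": [0, 0.2, 0], "twist": [0, 0, 0.06]},
  {"translation": [0, 0.3, 0], "twist": [0, 0, 0.09]},
  {"translation": [0, 0.4, 0], "twist": [0, 0, 0.12]},
  {"translation": [0, 0.5, 0], "twist": [0, 0, 0.15]},
  {"translation": [0, 0.6, 0], "twist": [0, 0, 0.18]},
  {"translation": [0, 0.7, 0], "twist": [0, 0, 0.21]},
  {"translation": [0, 0.8, 0], "twist": [0, 0, 0.24]},
  {"translation": [0, 0.9, 0], "twist": [0, 0, 0.27]},
  {"translation": [0, 1, 0], "twist": [0, 0, 0.3]},
])

```text
t: 5.25
ee_pos: [387.2, -64.1, 404.7]
orientation: [-2.927, -1.14, -0.0]
ft_force: [-0.6, -0.3, -0.3]
width: 87.9
```

Emit:
send_rows([
  {"translation": [0, 0.1, 0], "twist": [0, 0, 0.03]},
  {"translation": [0, 0.2, 0], "twist": [0, 0, 0.06]},
  {"translation": [0, 0.3, 0], "twist": [0, 0, 0.09]},
  {"translation": [0, 0.4, 0], "twist": [0, 0, 0.12]},
  {"translation": [0, 0.5, 0], "twist": [0, 0, 0.15]},
  {"translation": [0, 0.6, 0], "twist": [0, 0, 0.18]},
  {"translation": [0, 0.7, 0], "twist": [0, 0, 0.21]},
  {"translation": [0, 0.8, 0], "twist": [0, 0, 0.24]},
  {"translation": [0, 0.9, 0], "twist": [0, 0, 0.27]},
  {"translation": [0, 1, 0], "twist": [0, 0, 0.3]},
])

```text
t: 6.25
ee_pos: [387.2, 35.9, 404.7]
orientation: [-2.834, -1.357, 0.0]
ft_force: [-0.0, -0.6, 0.1]
width: 87.8
```

Emit:
send_rows([
  {"translation": [0, 0.1, 0], "twist": [0, 0, 0.035]},
  {"translation": [0, 0.2, 0], "twist": [0, 0, 0.07]},
  {"translation": [0, 0.3, 0], "twist": [0, 0, 0.105]},
  {"translation": [0, 0.4, 0], "twist": [0, 0, 0.14]},
  {"translation": [0, 0.5, 0], "twist": [0, 0, 0.175]},
  {"translation": [0, 0.6, 0], "twist": [0, 0, 0.21]},
  {"translation": [0, 0.7, 0], "twist": [0, 0, 0.245]},
  {"translation": [0, 0.8, 0], "twist": [0, 0, 0.28]},
  {"translation": [0, 0.9, 0], "twist": [0, 0, 0.315]},
  {"translation": [0, 1, 0], "twist": [0, 0, 0.36]},
])

```text
t: 7.25
ee_pos: [387.2, 135.9, 404.7]
orientation: [-2.7, -1.606, -0.0]
ft_force: [-0.2, 1.0, 1.1]
width: 88.1
```

```bash
python3 - <<'E'
from h import *
d=snap('wrist','w2'); print(ctrl.get_obs()['ee_pos'],ctrl.get_obs()['t'])
E
```

```text
[387.3981125  136.64983296 404.74010801] 7.3
```

View pics/w2.png

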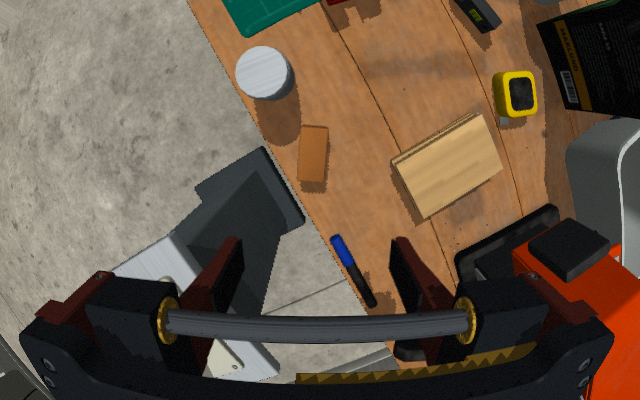

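The wrist view shows the block's top at (313,150), the tin's top at (263,72), the pile at (448,165), the tape measure at (517,93) and the level at (478,14).

```bash
cat >> h.py <<'E'
def seg(d,u,v,tol,z,fish=True):
    """flood fill from seed in lightly blurred image; contour cast onto plane z -> minAreaRect in world"""
    im=cv2.GaussianBlur(d['img'],(3,3),0); m=np.zeros((402,642),np.uint8)
    cv2.floodFill(im,m,(u,v),0,(tol,)*3,(tol,)*3,8|cv2.FLOODFILL_FIXED_RANGE|cv2.FLOODFILL_MASK_ONLY|(255<<8))
    m=cv2.morphologyEx(m[1:-1,1:-1],cv2.MORPH_CLOSE,np.ones((3,3)));m=cv2.morphologyEx(m,cv2.MORPH_OPEN,np.ones((3,3)))
    c=max(cv2.findContours(m,cv2.RETR_EXTERNAL,cv2.CHAIN_APPROX_NONE)[0],key=cv2.contourArea)[:,0]
    P=np.array([plane(d,a,b,z,fish) for a,b in c],np.float32)
    (cx,cy),(w,h),a=cv2.minAreaRect(P)
    if h>w: w,h,a=h,w,a+90
    return m,c,P,(round(cx,1),round(cy,1)),(round(w,1),round(h,1)),round((a+90)%180-90,1)
def ortho(d,cx,cy,z,half=80,s=2.5,fish=True):
    """rectified patch: up=+x, left=+y"""
    n=int(2*half*s); g=(np.arange(n)-n/2)/s
    X=cx-g[:,None]+0*g[None];Y=cy-g[None]+0*g[:,None]
    T=d['cam_to_world'];K=d['intrinsics'];p=(np.stack([X,Y,0*X+z],-1)-T[:3,3])@T[:3,:3]
    r=np.hypot(p[...,0],p[...,1]);k=(np.arctan2(r,p[...,2])/r if fish else 1/p[...,2])
    o=cv2.remap(d['img'],(K[0,0]*k*p[...,0]+K[0,2]).astype(np.float32),(K[1,1]*k*p[...,1]+K[1,2]).astype(np.float32),cv2.INTER_LINEAR)
    for q in range(0,n,int(20*s)): o[n//2-2:n//2+2,q]=255; o[q,n//2-2:n//2+2]=255
    return o[:,:,::-1]
E
python3 - <<'E'
from h import *
d=load('w2')
for n,u,v,z in [('block',313,145,34),('tin',263,68,85),('pile',448,170,40)]:
  for tol in (25,40): print(n,tol,seg(d,u,v,tol,z)[3:])
a=[ortho(d,397,157,34,60),ortho(d,400,257,85,60),ortho(d,544,70,40,100,1.5),ortho(load('w1'),401,-209,34,60)]
cv2.imwrite('pics/m1.png',np.vstack([np.hstack(a[:2]),np.hstack(a[2:])]))
E
```

```text
block 25 ((396.7, 172.8), (115.8, 42.5), 52.6)
block 40 ((545.3, 148.9), (515.0, 380.2), 89.9)
tin 25 ((395.3, 267.9), (48.9, 48.3), 59.2)
tin 40 ((395.9, 268.0), (50.1, 49.0), 61.0)
pile 25 ((541.3, 74.5), (127.0, 78.3), 3.3)
pile 40 ((541.7, 73.7), (128.5, 80.8), 3.4)
```

View pics/m1.png

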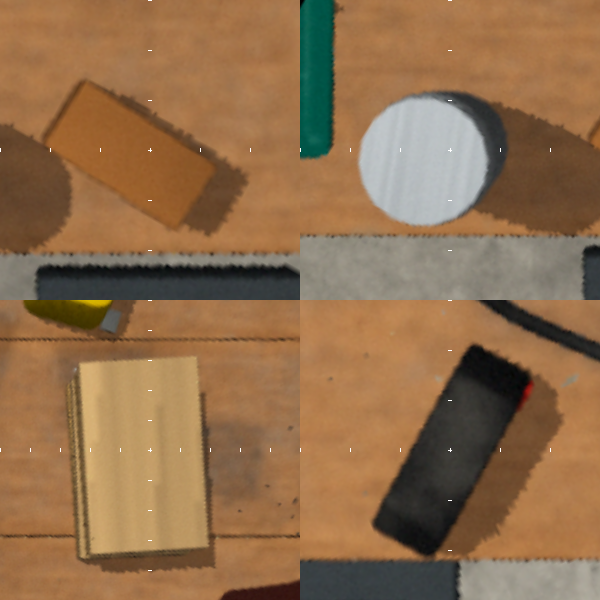

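The patches show the block's top centred near (133,154), the tin's top at (425,160), the pile, and the stapler at (452,450). The block and tin differ from the top view by 7–11 mm, so I check with a proper segmentation of the top and scene images.

```bash
python3 - <<'E'
from h import *
d=load('top0');w=load('w2');s=load('scene0')
for n,u,v,z in [('tin',232,261,85),('pile',304,206,40),('block',273,260,34),('stapler',406,257,34)]:
  for tol in (20,35):
    r=seg(d,u,v,tol,z,False);c=cv2.minAreaRect(r[1]);print(n,tol,r[3:],'px',np.round(c[0],1))
def tri(rs):
    A=0;b=0
    for o,r in rs:
        r=r/np.linalg.norm(r);M=np.eye(3)-np.outer(r,r);A=A+M;b=b+M@o
    p=np.linalg.solve(A,b);return p.round(1),[round(float(np.linalg.norm(np.cross(p-o,r/np.linalg.norm(r)))),1) for o,r in rs]
# tin top centre: wrist, top, scene
for n,u,v,tw in [('tin',263,68,(232,261)),('pile',448,170,(304,206))]:
    rs=[]
    for dd,(a,b),f in ((w,(u,v),True),(d,tw,False),(s,(271,287) if n=='tin' else (306,228),False)):
        m,c,P,ct,sz,an=seg(dd,a,b,30,85 if n=='tin' else 40,f)
        if n=='tin': px=cv2.fitEllipse(c)[0]
        else: M=cv2.moments(c);px=(M['m10']/M['m00'],M['m01']/M['m00'])
        print(n,np.round(px,1),ct,sz,an);rs.append(ray(dd,*px,f))
    print(tri(rs),tri(rs[:2]),tri(rs[::2]))
E
```

```text
tin 20 ((397.8, 266.2), (46.5, 44.0), 0.1) px [228.5 262. ]
tin 35 ((397.8, 264.9), (46.7, 46.7), 0.1) px [229. 262.]
pile 20 ((543.8, 73.3), (128.1, 81.3), 3.4) px [302.8 206.2]
pile 35 ((374.8, 160.5), (1456.7, 688.3), 88.9) px [270.  271.5]
block 20 ((394.8, 163.4), (71.6, 40.3), 44.7) px [270.5 261. ]
block 35 ((586.0, 199.4), (1385.7, 465.6), 89.6) px [253.4 192.6]
stapler 20 ((396.8, -206.0), (71.9, 34.3), -28.2) px [404.8 258.4]
stapler 35 ((400.0, -209.5), (87.2, 39.0), -29.2) px [406.  257.2]
tin [260.7  71.2] (395.7, 267.7) (49.2, 48.8) -30.9
tin [228.8 262. ] (397.8, 264.9) (46.8, 46.5) 89.2
tin [268.9 288. ] (393.6, 269.1) (50.9, 45.9) -31.2
(array([396.7, 267.8,  80.8]), [1.4, 1.6, 1.2]) (array([394.1, 272.5,  56. ]), [1.3, 1.3]) (array([395.9, 268.7,  82.5]), [0.7, 0.7])
pile [450.9 165.8] (541.2, 74.3) (127.5, 79.2) 3.2
pile [190.1 292.1] (307.5, 336.4) (1123.7, 449.0) -73.5
pile [304.7 225.2] (541.1, 75.1) (129.9, 81.8) 4.0
(array([368. , 235.3, 362.8]), [66.4, 36.4, 69.1]) (array([390.2, 241.8, 474.2]), [8.1, 8.1]) (array([537.6,  77. ,  40.7]), [0.1, 0.1])
```

Everything agrees within 2–3 mm: block (395,163.7) at 58°, tin (396,268), pile (541.5,74.5) at 3.4° with height about 41 mm, stapler (401,−210). I descend on the block.

Emit:
send_rows([
  {"translation": [0.02, 0.07, -0.1], "twist": [0, 0, -0.03]},
  {"translation": [0.04, 0.14, -0.2], "twist": [0, 0, -0.06]},
  {"translation": [0.06, 0.21, -0.3], "twist": [0, 0, -0.09]},
  {"translation": [0.08, 0.28, -0.4], "twist": [0, 0, -0.12]},
  {"translation": [0.08, 0.28, -0.5], "twist": [0, 0, -0.12]},
  {"translation": [0.08, 0.28, -0.6], "twist": [0, 0, -0.12]},
  {"translation": [0.08, 0.28, -0.7], "twist": [0, 0, -0.12]},
  {"translation": [0.08, 0.28, -0.8], "twist": [0, 0, -0.12]},
  {"translation": [0.08, 0.28, -0.9], "twist": [0, 0, -0.12]},
  {"translation": [0.08, 0.28, -1], "twist": [0, 0, -0.12]},
])

```text
t: 8.3
ee_pos: [395.3, 162.9, 303.9]
orientation: [2.748, 1.522, 0.0]
ft_force: [0.3, 0.1, -0.5]
width: 87.8
```

Emit:
send_rows([
  {"translation": [0, 0, -0.1], "twist": [0, 0, 0]},
  {"translation": [0, 0, -0.2], "twist": [0, 0, 0]},
  {"translation": [0, 0, -0.3], "twist": [0, 0, 0]},
  {"translation": [0, 0, -0.4], "twist": [0, 0, 0]},
  {"translation": [0, 0, -0.5], "twist": [0, 0, 0]},
  {"translation": [0, 0, -0.6], "twist": [0, 0, 0]},
  {"translation": [0, 0, -0.7], "twist": [0, 0, 0]},
  {"translation": [0, 0, -0.8], "twist": [0, 0, 0]},
  {"translation": [0, 0, -0.9], "twist": [0, 0, 0]},
  {"translation": [0, 0, -1], "twist": [0, 0, 0]},
])

```text
t: 9.3
ee_pos: [395.3, 163.0, 203.8]
orientation: [-2.748, -1.522, -0.0]
ft_force: [1.3, -0.1, -0.1]
width: 88.0
```

```bash
python3 - <<'E'
from h import *
d=snap('wrist','w3'); print(ctrl.get_obs()['ee_pos'],ctrl.get_obs()['t'])
E
```

```text
[394.87664485 162.88152383 202.7932526 ] 9.35
```

View pics/w3.png

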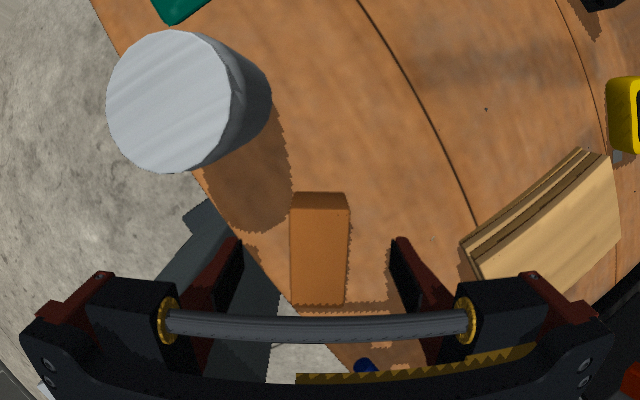

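The block lies square and centred between the fingers, top face from (291,209) to (344,304). I check its position once more from this near view.

```bash
python3 - <<'E'
from h import *
d=load('w3');q=[plane(d,u,v,34,True) for u,v in [(291,210),(349,208),(344,304),(290,301)]]
print(np.round(q,1),np.mean(q,0).round(1))
E
```

```text
[[399.3 198.2]
 [425.2 183.3]
 [392.7 131.9]
 [366.6 150.9]] [396.  166.1]
```

Emit:
send_rows([
  {"translation": [0, 0, -0.04], "twist": [0, 0, 0]},
  {"translation": [0, 0, -0.08], "twist": [0, 0, 0]},
  {"translation": [0, 0, -0.12], "twist": [0, 0, 0]},
  {"translation": [0, 0, -0.16], "twist": [0, 0, 0]},
  {"translation": [0, 0, -0.17], "twist": [0, 0, 0]},
  {"translation": [0, 0, -0.17], "twist": [0, 0, 0]},
  {"translation": [0, 0, -0.17], "twist": [0, 0, 0]},
  {"translation": [0, 0, -0.17], "twist": [0, 0, 0]},
  {"translation": [0, 0, -0.17], "twist": [0, 0, 0]},
  {"translation": [0, 0, -0.17], "twist": [0, 0, 0]},
])

```text
t: 10.35
ee_pos: [395.3, 163.0, 187.8]
orientation: [2.748, 1.522, 0.0]
ft_force: [-0.8, -0.4, 0.5]
width: 87.9
```

Emit:
send_rows([
  {"translation": [0, 0, 0], "twist": [0, 0, 0]},
  {"translation": [0, 0, 0], "twist": [0, 0, 0]},
  {"translation": [0, 0, 0], "twist": [0, 0, 0]},
  {"translation": [0, 0, 0], "twist": [0, 0, 0]},
  {"translation": [0, 0, 0], "twist": [0, 0, 0]},
  {"translation": [0, 0, 0], "twist": [0, 0, 0]},
  {"translation": [0, 0, 0], "twist": [0, 0, 0]},
  {"translation": [0, 0, 0], "twist": [0, 0, 0]},
  {"translation": [0, 0, 0], "twist": [0, 0, 0]},
  {"translation": [0, 0, 0], "twist": [0, 0, 0]},
], grip=1)

```text
t: 11.35
ee_pos: [395.3, 163.0, 187.7]
orientation: [-2.748, -1.522, -0.0]
ft_force: [0.3, 0.2, -0.4]
width: 31.7
```

Emit:
send_rows([
  {"translation": [0, 0, 0.15], "twist": [0, 0, 0]},
  {"translation": [0, 0, 0.3], "twist": [0, 0, 0]},
  {"translation": [0.05, -0.05, 0.45], "twist": [0, 0, -0.1]},
  {"translation": [0.1, -0.1, 0.6], "twist": [0, 0, -0.2]},
  {"translation": [0.15, -0.15, 0.75], "twist": [0, 0, -0.3]},
  {"translation": [0.2, -0.2, 0.85], "twist": [0, 0, -0.4]},
  {"translation": [0.3, -0.25, 0.9], "twist": [0, 0, -0.5]},
  {"translation": [0.4, -0.3, 0.9], "twist": [0, 0, -0.6]},
  {"translation": [0.5, -0.35, 0.9], "twist": [0, 0, -0.7]},
  {"translation": [0.6, -0.4, 0.9], "twist": [0, 0, -0.85]},
])

```text
t: 12.35
ee_pos: [455.5, 122.8, 277.7]
orientation: [-3.008, -0.905, 0.0]
ft_force: [-0.8, 0.1, 0.6]
width: 31.7
```

Emit:
send_rows([
  {"translation": [0.1, -0.06, 0], "twist": [0, 0, -0.12]},
  {"translation": [0.2, -0.12, 0], "twist": [0, 0, -0.24]},
  {"translation": [0.3, -0.18, 0], "twist": [0, 0, -0.36]},
  {"translation": [0.4, -0.24, 0], "twist": [0, 0, -0.48]},
  {"translation": [0.5, -0.3, 0], "twist": [0, 0, -0.6]},
  {"translation": [0.6, -0.36, 0], "twist": [0, 0, -0.72]},
  {"translation": [0.7, -0.42, 0], "twist": [0, 0, -0.84]},
  {"translation": [0.8, -0.48, 0], "twist": [0, 0, -0.96]},
  {"translation": [0.85, -0.49, 0], "twist": [0, 0, -1]},
  {"translation": [0.85, -0.49, 0], "twist": [0, 0, -1]},
])

```text
t: 13.35
ee_pos: [540.6, 73.9, 277.6]
orientation: [-3.139, -0.137, -0.0]
ft_force: [-0.2, 0.0, -1.8]
width: 31.9
```

```bash
python3 - <<'E'
from h import *
d=snap('wrist','w4'); o=ctrl.get_obs();print(o['ee_pos'],o['t'],o['qpos'])
E
```

```text
[540.06862057  74.09091886 277.4879267 ] 13.4 [1.14483573e-01 4.91215017e-01 1.88651267e+00 1.34703550e-04
 7.64349738e-01 1.59745196e+00]
```

View pics/w4.png

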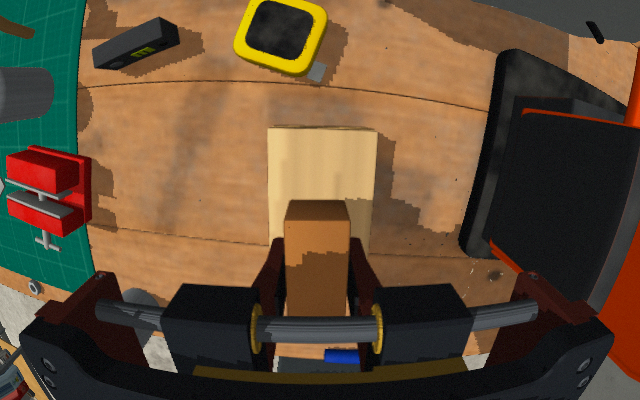

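The view shows the held block (291–349, front edge at row 221) above the pile: far edge at row 128 between columns 268 and 377. The level (137,45) and vice (45,185) are also visible. I compare the block and pile axes.

```bash
python3 - <<'E'
from h import *
d=load('w4'); P=lambda u,v,z:plane(d,u,v,z,True)
for z in (38,41,44):
    a,b,c,e=P(268,129,z),P(377,130,z),P(272,235,z),P(371,235,z)
    print(z,'far w',np.linalg.norm(a-b).round(1),'mid far',((a+b)/2).round(1),'axis L',np.degrees(np.arctan2(*(a-c)[::-1])).round(1),'R',np.degrees(np.arctan2(*(b-e)[::-1])).round(1),'far edge',np.degrees(np.arctan2(*(a-b)[::-1])).round(1)-90)
f,g,h,i=P(291,221,124),P(349,220,124),P(286,300,124),P(350,300,124)
print('block front mid',((f+g)/2).round(1),np.linalg.norm(f-g),'axis',[np.degrees(np.arctan2(*(p-q)[::-1])).round(1) for p,q in((f,h),(g,i))],'back',((h+i)/2).round(1))
r=seg(d,330,165,30,41);print(r[3:])
# level top, tape
print('level',seg(d,110,52,20,36)[3:])
cv2.imwrite('pics/m2.png',np.hstack([ortho(d,668,240,36,70,2.5),ortho(d,545,343,52,70,2.5)]))
E
```

```text
38 far w 77.9 mid far [607.   76.6] axis L 4.8 R 4.6 far edge 4.599999999999994
41 far w 76.9 mid far [607.3  76.7] axis L 4.8 R 4.6 far edge 4.599999999999994
44 far w 75.8 mid far [607.5  76.8] axis L 4.8 R 4.6 far edge 4.599999999999994
block front mid [571.1  76.4] 27.08256676696592 axis [np.float64(-0.4), np.float64(8.2)] back [525.7  73.2]
((563.6, 74.9), (86.6, 77.6), 2.9)
level ((672.8, 241.7), (70.2, 17.8), -73.9)
```

View pics/m2.png

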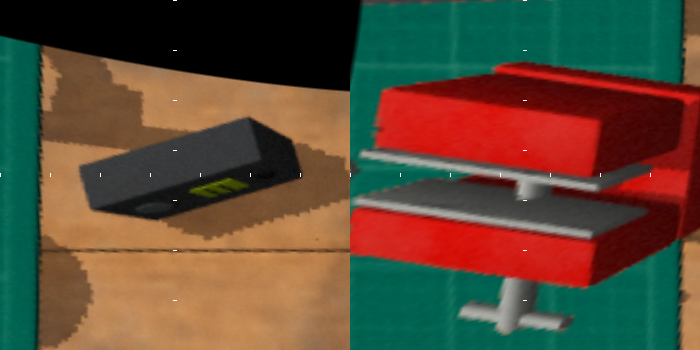

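The pile axis is about 4.5° and the tool is at 5°. Block and pile centres agree within about 1.5 mm. I lower to just above the expected top and then feel for contact.

Emit:
send_rows([
  {"translation": [0.01, 0, -0.06], "twist": [0, 0, -0.01]},
  {"translation": [0.01, 0, -0.12], "twist": [0, 0, -0.02]},
  {"translation": [0.01, 0, -0.18], "twist": [0, 0, -0.02]},
  {"translation": [0.01, 0, -0.24], "twist": [0, 0, -0.02]},
  {"translation": [0.01, 0, -0.3], "twist": [0, 0, -0.02]},
  {"translation": [0.01, 0, -0.36], "twist": [0, 0, -0.02]},
  {"translation": [0.01, 0, -0.4], "twist": [0, 0, -0.02]},
  {"translation": [0.01, 0, -0.42], "twist": [0, 0, -0.02]},
  {"translation": [0.01, 0, -0.44], "twist": [0, 0, -0.02]},
  {"translation": [0.01, 0, -0.45], "twist": [0, 0, -0.02]},
])

```text
t: 14.4
ee_pos: [541.3, 74.1, 232.6]
orientation: [-3.139, -0.121, -0.0]
ft_force: [0.6, 1.0, 0.6]
width: 32.1
```

Emit:
send_rows([
  {"translation": [0, 0, -0.003], "twist": [0, 0, 0]},
  {"translation": [0, 0, -0.006], "twist": [0, 0, 0]},
  {"translation": [0, 0, -0.01], "twist": [0, 0, 0]},
  {"translation": [0, 0, -0.013], "twist": [0, 0, 0]},
  {"translation": [0, 0, -0.016], "twist": [0, 0, 0]},
  {"translation": [0, 0, -0.02], "twist": [0, 0, 0]},
  {"translation": [0, 0, -0.02], "twist": [0, 0, 0]},
  {"translation": [0, 0, -0.02], "twist": [0, 0, 0]},
  {"translation": [0, 0, -0.02], "twist": [0, 0, 0]},
  {"translation": [0, 0, -0.02], "twist": [0, 0, 0]},
])

```text
t: 15.4
ee_pos: [541.3, 74.0, 230.7]
orientation: [-3.139, -0.121, -0.0]
ft_force: [0.5, 1.8, -0.1]
width: 31.8
```

Emit:
send_rows([
  {"translation": [0, 0, -0.003], "twist": [0, 0, 0]},
  {"translation": [0, 0, -0.006], "twist": [0, 0, 0]},
  {"translation": [0, 0, -0.01], "twist": [0, 0, 0]},
  {"translation": [0, 0, -0.013], "twist": [0, 0, 0]},
  {"translation": [0, 0, -0.016], "twist": [0, 0, 0]},
  {"translation": [0, 0, -0.02], "twist": [0, 0, 0]},
  {"translation": [0, 0, -0.02], "twist": [0, 0, 0]},
  {"translation": [0, 0, -0.02], "twist": [0, 0, 0]},
  {"translation": [0, 0, -0.02], "twist": [0, 0, 0]},
  {"translation": [0, 0, -0.02], "twist": [0, 0, 0]},
])

```text
t: 16.4
ee_pos: [541.2, 74.0, 228.7]
orientation: [-3.139, -0.121, 0.0]
ft_force: [0.6, 2.7, -0.2]
width: 31.9
```

Emit:
send_rows([
  {"translation": [0, 0, -0.003], "twist": [0, 0, 0]},
  {"translation": [0, 0, -0.006], "twist": [0, 0, 0]},
  {"translation": [0, 0, -0.01], "twist": [0, 0, 0]},
  {"translation": [0, 0, -0.013], "twist": [0, 0, 0]},
  {"translation": [0, 0, -0.016], "twist": [0, 0, 0]},
  {"translation": [0, 0, -0.02], "twist": [0, 0, 0]},
  {"translation": [0, 0, -0.02], "twist": [0, 0, 0]},
  {"translation": [0, 0, -0.02], "twist": [0, 0, 0]},
  {"translation": [0, 0, -0.02], "twist": [0, 0, 0]},
  {"translation": [0, 0, -0.02], "twist": [0, 0, 0]},
])

```text
t: 17.4
ee_pos: [541.2, 74.0, 226.6]
orientation: [-3.139, -0.121, 0.0]
ft_force: [0.3, 2.5, 0.2]
width: 32.1
```

Emit:
send_rows([
  {"translation": [0, 0, -0.003], "twist": [0, 0, 0]},
  {"translation": [0, 0, -0.006], "twist": [0, 0, 0]},
  {"translation": [0, 0, -0.01], "twist": [0, 0, 0]},
  {"translation": [0, 0, -0.013], "twist": [0, 0, 0]},
  {"translation": [0, 0, -0.016], "twist": [0, 0, 0]},
  {"translation": [0, 0, -0.02], "twist": [0, 0, 0]},
  {"translation": [0, 0, -0.02], "twist": [0, 0, 0]},
  {"translation": [0, 0, -0.02], "twist": [0, 0, 0]},
  {"translation": [0, 0, -0.02], "twist": [0, 0, 0]},
  {"translation": [0, 0, -0.02], "twist": [0, 0, 0]},
])

```text
t: 18.4
ee_pos: [541.2, 74.0, 224.6]
orientation: [-3.139, -0.121, 0.0]
ft_force: [-0.3, 2.5, -0.1]
width: 31.7
```

```bash
python3 - <<'E'
from h import *
d=snap('wrist','w5');s=snap('scene','s5')
im=s['img'][160:290,220:400,::-1]
cv2.imwrite('pics/m3.png',np.hstack([cv2.resize(im,(470,340),interpolation=cv2.INTER_CUBIC),d['img'][60:400,180:460,::-1]]))
E
```

```text
(no output)
```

View pics/m3.png

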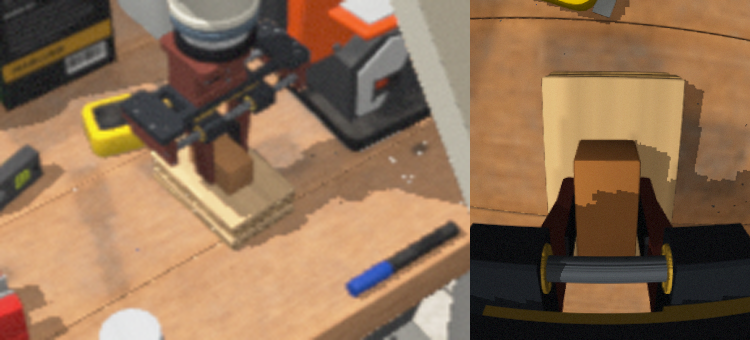

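No contact yet, and the scene view can't separate a gap of a few mm. I continue gently.

Emit:
send_rows([
  {"translation": [0, 0, -0.003], "twist": [0, 0, 0]},
  {"translation": [0, 0, -0.006], "twist": [0, 0, 0]},
  {"translation": [0, 0, -0.01], "twist": [0, 0, 0]},
  {"translation": [0, 0, -0.013], "twist": [0, 0, 0]},
  {"translation": [0, 0, -0.016], "twist": [0, 0, 0]},
  {"translation": [0, 0, -0.02], "twist": [0, 0, 0]},
  {"translation": [0, 0, -0.02], "twist": [0, 0, 0]},
  {"translation": [0, 0, -0.02], "twist": [0, 0, 0]},
  {"translation": [0, 0, -0.02], "twist": [0, 0, 0]},
  {"translation": [0, 0, -0.02], "twist": [0, 0, 0]},
])

```text
t: 19.5
ee_pos: [541.3, 74.0, 223.7]
orientation: [-3.139, -0.121, -0.0]
ft_force: [-3.2, 1.3, 12.6]
width: 31.8
```

```bash
python3 - <<'E'
from h import *
from scipy.optimize import least_squares
w=[load('w4'),load('w5'),load('scene0'),load('w2')]
def tri(rs):
    A=0;b=0
    for o,r in rs:
        r=r/np.linalg.norm(r);M=np.eye(3)-np.outer(r,r);A=A+M;b=b+M@o
    p=np.linalg.solve(A,b);return p.round(1),[round(float(np.linalg.norm(np.cross(p-o,r/np.linalg.norm(r)))),1) for o,r in rs]
for z in (34,37,40,43):
    print(z,[(seg(load(f),u,v,t,z,fi)[3:]) for f,u,v,t,fi in (('w2',448,170,30,True),('scene0',306,228,30,False),('top0',304,206,20,False))])
for d,sd in ((w[2],(306,228)),(w[3],(448,170))):
    r=seg(d,*sd,30,38,d is w[3]); q=cv2.approxPolyDP(r[1],8,True)[:,0];print(q.tolist())
E
```

```text
34 [((543.2, 71.9), (129.7, 80.6), 3.2), ((545.9, 72.0), (130.7, 82.3), 4.0), ((544.2, 73.5), (128.8, 81.8), 3.4)]
37 [((542.2, 73.1), (128.6, 79.9), 3.2), ((543.5, 73.6), (130.3, 82.0), 4.0), ((544.0, 73.4), (128.4, 81.5), 3.4)]
40 [((541.2, 74.3), (127.5, 79.2), 3.2), ((541.1, 75.1), (129.9, 81.8), 4.0), ((543.8, 73.3), (128.1, 81.3), 3.4)]
43 [((540.2, 75.5), (126.4, 78.5), 3.2), ((538.7, 76.7), (129.4, 81.5), 4.0), ((543.7, 73.2), (127.7, 81.1), 3.4)]
[[279, 217], [307, 245], [330, 232], [302, 205]]
[[482, 115], [397, 165], [423, 216], [502, 169]]
```

Contact at a pile height of about 36.3 mm (12.6 N). I check the centring with the w5 picture before releasing.

```bash
python3 - <<'E'
from h import *
d=load('w5'); P=lambda u,v,z:plane(d,u,v,z,True)
a,b=P(253,137,36.3),P(394,140,36.3); print('pile far',a.round(1),b.round(1),((a+b)/2).round(1),np.linalg.norm(a-b))
f,g=P(287,220,71),P(348,221,71);f2,g2=P(291,202,37),P(347,202,37)
print('top',((f+g)/2).round(1),np.linalg.norm(f-g),'bot',((f2+g2)/2).round(1),np.linalg.norm(f2-g2))
E
```

```text
pile far [604.4 115.4] [609.   37.3] [606.7  76.3] 78.30027886885584
top [571.6  77.3] 28.50934889025805 bot [569.8  76.1] 32.096700318258925
```

Emit:
send_rows([
  {"translation": [0, 0, 0.03], "twist": [0, 0, 0]},
  {"translation": [0, 0, 0.04], "twist": [0, 0, 0]},
  {"translation": [0.015, -0.012, 0.04], "twist": [0, 0, 0]},
  {"translation": [0.015, -0.012, 0.04], "twist": [0, 0, 0]},
  {"translation": [0.015, -0.012, 0.03], "twist": [0, 0, 0]},
  {"translation": [0.015, -0.012, 0.025], "twist": [0, 0, 0]},
  {"translation": [0.015, -0.012, 0.02], "twist": [0, 0, 0]},
  {"translation": [0.015, -0.012, 0.015], "twist": [0, 0, 0]},
  {"translation": [0.015, -0.012, 0.01], "twist": [0, 0, 0]},
  {"translation": [0.015, -0.012, 0.008], "twist": [0, 0, 0]},
])

```text
t: 20.5
ee_pos: [542.9, 73.7, 223.7]
orientation: [-3.138, -0.122, -0.001]
ft_force: [-3.0, 10.8, 5.4]
width: 31.9
```

Emit:
send_rows([
  {"translation": [0, 0, 0], "twist": [0, 0, 0]},
  {"translation": [0, 0, 0], "twist": [0, 0, 0]},
  {"translation": [0, 0, 0], "twist": [0, 0, 0]},
  {"translation": [0, 0, 0], "twist": [0, 0, 0]},
  {"translation": [0, 0, 0], "twist": [0, 0, 0]},
  {"translation": [0, 0, 0.1], "twist": [0, 0, 0]},
  {"translation": [0, 0, 0.25], "twist": [0, 0, 0]},
  {"translation": [0, 0, 0.45], "twist": [0, 0, 0]},
  {"translation": [0, 0, 0.7], "twist": [0, 0, 0]},
  {"translation": [0, 0, 1], "twist": [0, 0, 0]},
], grip=-1)

```text
t: 21.5
ee_pos: [542.4, 72.7, 323.5]
orientation: [3.139, 0.121, -0.003]
ft_force: [0.1, -0.3, 0.0]
width: 87.4
```

```bash
python3 - <<'E'
from h import *
d=snap('wrist','w6'); o=ctrl.get_obs();print(o['ee_pos'],o['t'])
cv2.imwrite('pics/m4.png',np.hstack([ortho(d,543,73,36.3,80,2.5),ortho(d,543,73,70.3,50,4)]))
E
```

```text
[544.13174844  72.86517655 328.42542486] 21.55
```

View pics/m4.png

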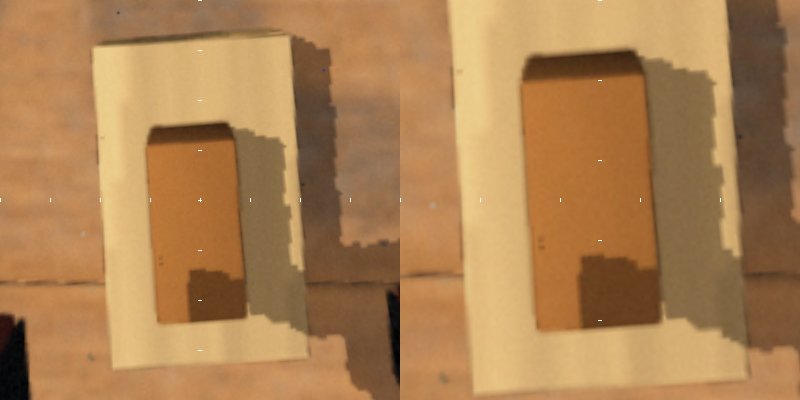

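The block sits at pile height +34 mm with its axis matching the pile's (3.5° vs 3.4°) and centred within about 2 mm. Next is the level, so I check the clearance to the tall box and the bottle behind it.

```bash
python3 - <<'E'
from h import *
d=load('w2');s=load('scene0')
print('box base w2',[plane(d,u,v,0,True).round() for u,v in((578,109),(566,106),(542,22))])
print('scene box base',[plane(s,u,v,0).round() for u,v in((212,198),(262,181))],'bottle base',[plane(s,u,v,0).round() for u,v in((180,207),(193,213),(209,203))])
t=load('top0');print('top box front z0/z300',plane(t,275,125,0,0).round(),plane(t,275,125,300).round(),'bottle top z200',plane(t,228,88,200).round())
print('level top cam',seg(t,244,161,25,36,False)[3:], 'tape',plane(load('w4'),280,30,31,True).round(), plane(load('w4'),235,40,31,True).round())
E
```

```text
box base w2 [array([812.,  40.]), array([785.,  55.]), array([796., 189.])]
scene box base [array([814., 206.]), array([791.,  54.])] bottle base [array([835., 294.]), array([791., 275.]), array([801., 222.])]
top box front z0/z300 [782. 153.] [699. 121.] bottle top z200 [817. 242.]
level top cam ((670.6, 234.6), (71.0, 26.5), -76.3) tape [678. 114.] [669. 146.]
```

Emit:
send_rows([
  {"translation": [0.07, 0.09, 0], "twist": [0, 0, 0.09]},
  {"translation": [0.14, 0.18, 0], "twist": [0, 0, 0.18]},
  {"translation": [0.21, 0.27, 0], "twist": [0, 0, 0.27]},
  {"translation": [0.28, 0.36, 0], "twist": [0, 0, 0.36]},
  {"translation": [0.35, 0.45, 0], "twist": [0, 0, 0.45]},
  {"translation": [0.42, 0.54, 0], "twist": [0, 0, 0.54]},
  {"translation": [0.49, 0.63, 0], "twist": [0, 0, 0.63]},
  {"translation": [0.56, 0.72, 0], "twist": [0, 0, 0.72]},
  {"translation": [0.63, 0.81, 0], "twist": [0, 0, 0.81]},
  {"translation": [0.7, 0.9, 0], "twist": [0, 0, 0.9]},
])

```text
t: 22.55
ee_pos: [613.1, 162.9, 323.1]
orientation: [3.032, 0.82, -0.0]
ft_force: [-0.4, 0.1, 0.4]
width: 88.1
```

Emit:
send_rows([
  {"translation": [0.06, 0.08, 0], "twist": [0, 0, 0.1]},
  {"translation": [0.12, 0.16, 0], "twist": [0, 0, 0.2]},
  {"translation": [0.18, 0.24, 0], "twist": [0, 0, 0.3]},
  {"translation": [0.24, 0.32, 0], "twist": [0, 0, 0.4]},
  {"translation": [0.3, 0.4, 0], "twist": [0, 0, 0.5]},
  {"translation": [0.36, 0.48, 0], "twist": [0, 0, 0.6]},
  {"translation": [0.42, 0.56, 0], "twist": [0, 0, 0.7]},
  {"translation": [0.48, 0.64, 0], "twist": [0, 0, 0.8]},
  {"translation": [0.54, 0.72, 0], "twist": [0, 0, 0.9]},
  {"translation": [0.6, 0.79, 0], "twist": [0, 0, 1]},
])

```text
t: 23.55
ee_pos: [673.1, 241.9, 322.9]
orientation: [2.735, 1.546, -0.001]
ft_force: [-0.1, 0.7, -0.2]
width: 88.1
```

Emit:
send_rows([
  {"translation": [0, 0, 0], "twist": [0, 0, 0.1]},
  {"translation": [0, 0, 0], "twist": [0, 0, 0.2]},
  {"translation": [0, 0, 0], "twist": [0, 0, 0.3]},
  {"translation": [0, 0, 0], "twist": [0, 0, 0.4]},
  {"translation": [0, 0, 0], "twist": [0, 0, 0.5]},
  {"translation": [0, 0, -0.1], "twist": [0, 0, 0.6]},
  {"translation": [0, 0, -0.2], "twist": [0, 0, 0.7]},
  {"translation": [0, 0, -0.3], "twist": [0, 0, 0.8]},
  {"translation": [0, 0, -0.4], "twist": [0, 0, 0.9]},
  {"translation": [0, 0, -0.5], "twist": [0, 0, 1]},
])

```text
t: 24.55
ee_pos: [672.8, 241.5, 272.5]
orientation: [2.268, 2.174, -0.001]
ft_force: [0.0, 0.7, 0.4]
width: 88.1
```

Emit:
send_rows([
  {"translation": [0, 0, 0], "twist": [0, 0, 0.1]},
  {"translation": [0, 0, 0], "twist": [0, 0, 0.2]},
  {"translation": [0, 0, 0], "twist": [0, 0, 0.3]},
  {"translation": [0, 0, 0], "twist": [0, 0, 0.4]},
  {"translation": [0, 0, -0.05], "twist": [0, 0, 0.5]},
  {"translation": [0, 0, -0.1], "twist": [0, 0, 0.6]},
  {"translation": [0, 0, -0.15], "twist": [0, 0, 0.66]},
  {"translation": [0, 0, -0.2], "twist": [0, 0, 0.66]},
  {"translation": [0, 0, -0.2], "twist": [0, 0, 0.66]},
  {"translation": [0, 0, -0.2], "twist": [0, 0, 0.66]},
])

```text
t: 25.55
ee_pos: [672.8, 241.8, 253.2]
orientation: [-1.883, -2.515, 0.0]
ft_force: [-0.2, 0.5, 0.2]
width: 87.8
```

```bash
python3 - <<'E'
from h import *
d=snap('wrist','w7'); o=ctrl.get_obs();print(o['ee_pos'],o['t'],o['qpos'])
a=np.zeros((500,800,3),np.uint8);a[:400,:640]=d['img'][:,:,::-1]
a[:500,400:800]=0;a[:250,400:650]=0
p=ortho(d,673,242,36,60,3.2)
q=cv2.resize(d['img'][:,:,::-1],(416,260));a[:]=0;a[:260,:416]=q;a[:384,416:800]=p
cv2.imwrite('pics/m5.png',a[:384])
E
```

```text
[672.84322201 241.813202   253.53856977] 25.6 [ 3.28374263e-01  7.24725886e-01  1.48916099e+00 -2.35828015e-05
  9.27574401e-01  4.29720110e-02]
```

View pics/m5.png

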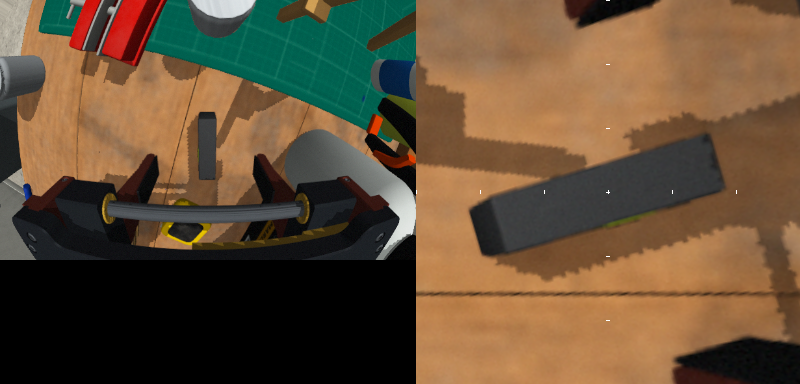

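The level is centred within 1 mm and square to the fingers; corners in the patch are (490,198) to (724,188). A white bottle or bin is seen at right in the thumbnail, so I check its clearance.

```bash
python3 - <<'E'
from h import *
d=load('w7')
for u,v in ((443,215),(470,205),(455,260),(480,290),(520,205)):
    print((u,v),[plane(d,u,v,z,True).round().tolist() for z in (0,60,120)])
s=load('scene0');print('bin',[plane(s,u,v,z).round().tolist() for u,v,z in ((262,170,0),(257,125,90),(300,172,0))])
E
```

```text
(443, 215) [[775.0, 271.0], [743.0, 285.0], [710.0, 298.0]]
(470, 205) [[797.0, 287.0], [759.0, 297.0], [720.0, 306.0]]
(455, 260) [[807.0, 234.0], [766.0, 257.0], [725.0, 280.0]]
(480, 290) [[853.0, 209.0], [800.0, 238.0], [748.0, 268.0]]
(520, 205) [[852.0, 303.0], [800.0, 308.0], [747.0, 314.0]]
bin [[833.0, 29.0], [926.0, -20.0], [757.0, -57.0]]
```

The bottle's near face clears the gripper body by about 9–14 mm, so I go down.

Emit:
send_rows([
  {"translation": [0, 0.01, -0.07], "twist": [0, 0, 0]},
  {"translation": [0, 0.01, -0.14], "twist": [0, 0, 0]},
  {"translation": [0, 0.01, -0.21], "twist": [0, 0, 0]},
  {"translation": [0, 0.01, -0.28], "twist": [0, 0, 0]},
  {"translation": [0, 0.01, -0.35], "twist": [0, 0, 0]},
  {"translation": [0, 0.01, -0.42], "twist": [0, 0, 0]},
  {"translation": [0, 0.01, -0.5], "twist": [0, 0, 0]},
  {"translation": [0, 0.01, -0.57], "twist": [0, 0, 0]},
  {"translation": [0, 0.01, -0.62], "twist": [0, 0, 0]},
  {"translation": [0, 0.01, -0.65], "twist": [0, 0, 0]},
])

```text
t: 26.6
ee_pos: [672.6, 242.8, 187.8]
orientation: [-1.882, -2.515, 0.001]
ft_force: [0.7, 0.2, 0.0]
width: 87.9
```

Emit:
send_rows([
  {"translation": [0, 0, 0], "twist": [0, 0, 0]},
  {"translation": [0, 0, 0], "twist": [0, 0, 0]},
  {"translation": [0, 0, 0], "twist": [0, 0, 0]},
  {"translation": [0, 0, 0], "twist": [0, 0, 0]},
  {"translation": [0, 0, 0], "twist": [0, 0, 0]},
  {"translation": [0, 0, 0], "twist": [0, 0, 0]},
  {"translation": [0, 0, 0], "twist": [0, 0, 0]},
  {"translation": [0, 0, 0], "twist": [0, 0, 0]},
  {"translation": [0, 0, 0], "twist": [0, 0, 0]},
  {"translation": [0, 0, 0], "twist": [0, 0, 0]},
], grip=1)

```text
t: 27.6
ee_pos: [672.8, 242.9, 188.5]
orientation: [1.882, 2.515, 0.0]
ft_force: [-1.0, 0.1, 0.1]
width: 18.8
```

Emit:
send_rows([
  {"translation": [0, 0, 0.12], "twist": [0, 0, 0]},
  {"translation": [0, 0, 0.24], "twist": [0, 0, 0]},
  {"translation": [0, 0, 0.36], "twist": [0, 0, 0]},
  {"translation": [0, -0.03, 0.48], "twist": [0, 0, 0.1]},
  {"translation": [-0.03, -0.06, 0.6], "twist": [0, 0, 0.2]},
  {"translation": [-0.06, -0.09, 0.7], "twist": [0, 0, 0.3]},
  {"translation": [-0.09, -0.13, 0.8], "twist": [0, 0, 0.4]},
  {"translation": [-0.13, -0.17, 0.9], "twist": [0, 0, 0.5]},
  {"translation": [-0.17, -0.22, 1], "twist": [0, 0, 0.6]},
  {"translation": [-0.2, -0.27, 1], "twist": [0, 0, 0.7]},
])

```text
t: 28.6
ee_pos: [653.1, 215.9, 291.6]
orientation: [1.411, 2.804, 0.004]
ft_force: [-0.3, 0.2, -0.5]
width: 19.1
```

Emit:
send_rows([
  {"translation": [-0.06, -0.075, 0], "twist": [0, 0, 0.1]},
  {"translation": [-0.12, -0.15, 0], "twist": [0, 0, 0.2]},
  {"translation": [-0.18, -0.225, 0], "twist": [0, 0, 0.3]},
  {"translation": [-0.24, -0.3, 0], "twist": [0, 0, 0.4]},
  {"translation": [-0.3, -0.375, 0], "twist": [0, 0, 0.5]},
  {"translation": [-0.36, -0.45, 0], "twist": [0, 0, 0.6]},
  {"translation": [-0.42, -0.525, 0], "twist": [0, 0, 0.7]},
  {"translation": [-0.48, -0.6, 0], "twist": [0, 0, 0.8]},
  {"translation": [-0.54, -0.675, 0], "twist": [0, 0, 0.9]},
  {"translation": [-0.6, -0.75, 0], "twist": [0, 0, 1]},
])

```text
t: 29.6
ee_pos: [592.6, 140.6, 289.8]
orientation: [0.674, 3.067, 0.001]
ft_force: [-0.2, -0.3, -1.1]
width: 19.0
```

Emit:
send_rows([
  {"translation": [-0.06, -0.08, 0], "twist": [0, 0, 0.11]},
  {"translation": [-0.12, -0.16, 0], "twist": [0, 0, 0.22]},
  {"translation": [-0.18, -0.24, 0], "twist": [0, 0, 0.33]},
  {"translation": [-0.24, -0.32, 0], "twist": [0, 0, 0.44]},
  {"translation": [-0.3, -0.4, 0], "twist": [0, 0, 0.55]},
  {"translation": [-0.36, -0.48, 0], "twist": [0, 0, 0.66]},
  {"translation": [-0.42, -0.56, 0], "twist": [0, 0, 0.77]},
  {"translation": [-0.48, -0.64, 0], "twist": [0, 0, 0.88]},
  {"translation": [-0.51, -0.66, 0], "twist": [0, 0, 1]},
  {"translation": [-0.51, -0.66, 0], "twist": [0, 0, 1]},
])

```text
t: 30.6
ee_pos: [541.6, 74.5, 289.6]
orientation: [-0.102, 3.139, 0.0]
ft_force: [0.6, 0.0, -1.1]
width: 19.3
```

```bash
python3 - <<'E'
from h import *
d=snap('wrist','w8'); o=ctrl.get_obs();print(o['ee_pos'],o['t'],o['qpos'],o['width'])
a=np.zeros((400,800,3),np.uint8);a[:250,:400]=cv2.resize(d['img'][:,:,::-1],(400,250))
a[:400,400:]=ortho(d,542,75,70.3,50,4);cv2.imwrite('pics/m6.png',a)
E
```

```text
[541.88747625  74.75647351 289.54350207] 30.65 [ 1.15326852e-01  4.73538044e-01  1.87806277e+00  4.57968021e-05
  7.88454735e-01 -1.51906305e+00] 18.632679486832373
```

View pics/m6.png

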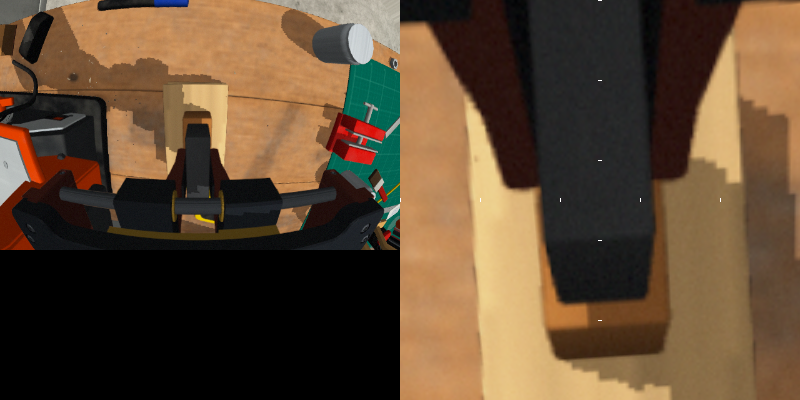

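Tool at 183.7°. The level's front edge sits centred over the block's top (mid columns 604 and 606), within about 1 mm. I lower it.

Emit:
send_rows([
  {"translation": [0, 0.004, -0.05], "twist": [0, 0, 0]},
  {"translation": [0, 0.004, -0.1], "twist": [0, 0, 0]},
  {"translation": [0, 0.004, -0.15], "twist": [0, 0, 0]},
  {"translation": [0, 0.004, -0.19], "twist": [0, 0, 0]},
  {"translation": [0, 0.004, -0.22], "twist": [0, 0, 0]},
  {"translation": [0, 0.004, -0.24], "twist": [0, 0, 0]},
  {"translation": [0, 0.004, -0.26], "twist": [0, 0, 0]},
  {"translation": [0, 0.004, -0.275], "twist": [0, 0, 0]},
  {"translation": [0, 0.004, -0.285], "twist": [0, 0, 0]},
  {"translation": [0, 0.004, -0.295], "twist": [0, 0, 0]},
])

```text
t: 31.65
ee_pos: [541.8, 75.2, 259.0]
orientation: [-0.102, 3.14, -0.0]
ft_force: [1.5, 1.1, -0.5]
width: 18.7
```

Emit:
send_rows([
  {"translation": [0, 0, -0.003], "twist": [0, 0, 0]},
  {"translation": [0, 0, -0.006], "twist": [0, 0, 0]},
  {"translation": [0, 0, -0.009], "twist": [0, 0, 0]},
  {"translation": [0, 0, -0.012], "twist": [0, 0, 0]},
  {"translation": [0, 0, -0.015], "twist": [0, 0, 0]},
  {"translation": [0, 0, -0.015], "twist": [0, 0, 0]},
  {"translation": [0, 0, -0.015], "twist": [0, 0, 0]},
  {"translation": [0, 0, -0.015], "twist": [0, 0, 0]},
  {"translation": [0, 0, -0.015], "twist": [0, 0, 0]},
  {"translation": [0, 0, -0.015], "twist": [0, 0, 0]},
])

```text
t: 32.65
ee_pos: [541.8, 75.2, 258.5]
orientation: [-0.102, 3.14, 0.0]
ft_force: [-3.4, -1.3, 9.2]
width: 18.6
```

Emit:
send_rows([
  {"translation": [0, 0, 0.005], "twist": [0, 0, 0]},
  {"translation": [0, 0, 0.005], "twist": [0, 0, 0]},
  {"translation": [0, 0, 0.005], "twist": [0, 0, 0]},
  {"translation": [0, 0, 0.005], "twist": [0, 0, 0]},
  {"translation": [0, 0, 0.005], "twist": [0, 0, 0]},
  {"translation": [0, 0, 0.005], "twist": [0, 0, 0]},
  {"translation": [0, 0, 0.15], "twist": [0, 0, 0]},
  {"translation": [0, 0, 0.4], "twist": [0, 0, 0]},
  {"translation": [0, 0, 0.7], "twist": [0, 0, 0]},
  {"translation": [0, 0, 1], "twist": [0, 0, 0]},
], grip=-1)

```text
t: 33.65
ee_pos: [541.6, 75.2, 359.3]
orientation: [0.102, -3.14, 0.0]
ft_force: [-0.8, -0.5, -0.4]
width: 87.4
```

```bash
python3 - <<'E'
from h import *
d=snap('wrist','w9'); o=ctrl.get_obs();print(o['ee_pos'],o['t'],o['qpos'])
a=np.hstack([ortho(d,542,75,106.3,50,4),ortho(d,542,343,52,80,2.5)]);cv2.imwrite('pics/m7.png',a)
E
```

```text
[543.12049339  75.40881225 364.24694404] 33.7 [ 1.16256111e-01  3.62680450e-01  1.83432154e+00  8.26796388e-06
  9.37140496e-01 -1.51980251e+00]
```

View pics/m7.png

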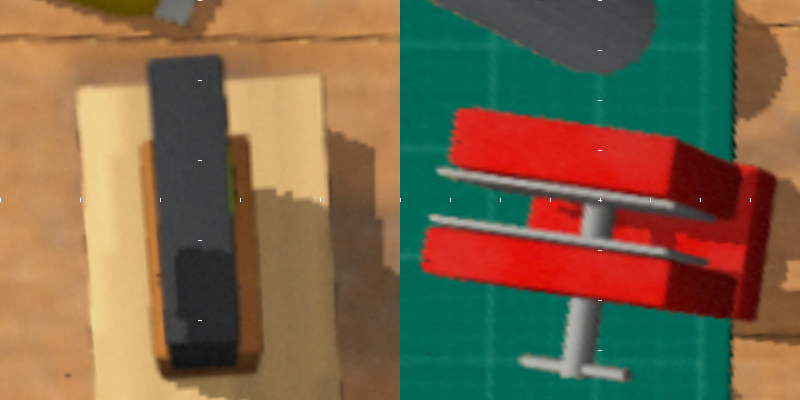

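The level stands centred on the block (left patch). The vice slot measures the same from two opposite views: centre (537.3, 362.4), jaws turned −8.5°. That puts the stapler's target at (510.7,184.4), along −8.5°, and the tin's at (524,273.4). I now go to the stapler at (401,−210), −29°.

Emit:
send_rows([
  {"translation": [-0.07, -0.08, 0], "twist": [0, 0, -0.04]},
  {"translation": [-0.14, -0.16, 0], "twist": [0, 0, -0.08]},
  {"translation": [-0.21, -0.24, 0], "twist": [0, 0, -0.12]},
  {"translation": [-0.28, -0.32, 0], "twist": [0, 0, -0.16]},
  {"translation": [-0.35, -0.4, 0], "twist": [0, 0, -0.2]},
  {"translation": [-0.42, -0.48, 0], "twist": [0, 0, -0.24]},
  {"translation": [-0.49, -0.56, 0], "twist": [0, 0, -0.28]},
  {"translation": [-0.56, -0.64, 0], "twist": [0, 0, -0.32]},
  {"translation": [-0.63, -0.72, 0], "twist": [0, 0, -0.36]},
  {"translation": [-0.7, -0.8, 0], "twist": [0, 0, -0.4]},
])

```text
t: 34.7
ee_pos: [471.2, -5.4, 357.5]
orientation: [0.214, 3.134, -0.0]
ft_force: [0.6, -0.6, 0.7]
width: 87.6
```

Emit:
send_rows([
  {"translation": [-0.07, -0.1, 0], "twist": [0, 0, -0.04]},
  {"translation": [-0.14, -0.2, 0], "twist": [0, 0, -0.08]},
  {"translation": [-0.21, -0.3, 0], "twist": [0, 0, -0.12]},
  {"translation": [-0.28, -0.4, 0], "twist": [0, 0, -0.16]},
  {"translation": [-0.35, -0.5, 0], "twist": [0, 0, -0.2]},
  {"translation": [-0.42, -0.6, 0], "twist": [0, 0, -0.24]},
  {"translation": [-0.49, -0.7, 0], "twist": [0, 0, -0.28]},
  {"translation": [-0.56, -0.8, 0], "twist": [0, 0, -0.32]},
  {"translation": [-0.63, -0.9, 0], "twist": [0, 0, -0.36]},
  {"translation": [-0.7, -1, 0], "twist": [0, 0, -0.4]},
])

```text
t: 35.7
ee_pos: [401.1, -105.6, 357.5]
orientation: [0.526, 3.097, 0.0]
ft_force: [0.6, -0.7, 0.3]
width: 88.1
```

Emit:
send_rows([
  {"translation": [0, -0.1, 0], "twist": [0, 0, -0.04]},
  {"translation": [0, -0.2, 0], "twist": [0, 0, -0.08]},
  {"translation": [0, -0.3, 0], "twist": [0, 0, -0.12]},
  {"translation": [0, -0.4, 0], "twist": [0, 0, -0.16]},
  {"translation": [0, -0.5, 0], "twist": [0, 0, -0.2]},
  {"translation": [0, -0.6, 0], "twist": [0, 0, -0.24]},
  {"translation": [0, -0.7, -0.1], "twist": [0, 0, -0.28]},
  {"translation": [0, -0.8, -0.2], "twist": [0, 0, -0.32]},
  {"translation": [0, -0.9, -0.3], "twist": [0, 0, -0.35]},
  {"translation": [0, -1, -0.4], "twist": [0, 0, -0.35]},
])

```text
t: 36.7
ee_pos: [401.5, -205.5, 316.2]
orientation: [-0.793, -3.039, -0.0]
ft_force: [0.5, -0.4, 0.3]
width: 87.9
```

```bash
python3 - <<'E'
from h import *
d=snap('wrist','w10'); o=ctrl.get_obs();print(o['ee_pos'],o['t'],o['qpos'])
p=ortho(d,401,-210,34,60,3.2)[:,:,::-1].astype(int); cv2.imwrite('pics/m8.png',p[:,:,::-1])
g=p.max(2); m=(g<75).astype(np.uint8)*255
n,l,s,c=cv2.connectedComponentsWithStats(m); print(s[1:][s[1:,4]>500],c[1:][s[1:,4]>500].round())
hsv=cv2.cvtColor(p.astype(np.uint8),cv2.COLOR_RGB2HSV)
for r in range(0,384,16): print(' '.join('%3d'%v for v in g[r,::16]))
E
```

```text
[ 401.41751346 -206.21714783  315.10593103] 36.75 [-5.00840970e-01  3.14143188e-01  2.06863332e+00 -4.92733826e-04
  7.60928463e-01 -1.56127113e+00]
[[  179     0   205   127  5657]
 [   79    85   197   267 24407]
 [    0   371   245    13  1455]] [[280.  66.]
 [178. 218.]
 [119. 375.]]
175 178 173 176 175 174 175 170 166 160 152 119 255 113 168 180 179 176 170 168 178 176 174 178
175 169 171 173 172 180 173 171 171 167 160 143  17  22 161 180 178 174 170 184 184 185 178 180
172 173 172 173 175 176 175 177 177 178 173 162 156  14  28 139 172 169 165 176 175 170 173 172
171 172 175 179 176 179 183 183 181 178 181 179 166 155  19  23  36 158 168 169 170 163 166 167
178 181 183 184 180 184 190 184 178 185 183 178 255 163 154  51  24  28  27 139 168 163 155 160
186 181 181 183 188 184 182 176 173 181 179 182 172 164 169 160 150  76  22  31  36  92 161 163
185 178 185 185 184 186 184 183 179 174 170 170  85  19  19 152 160 160 155  67  19  35  44  66
174 170 172 180 179 180 188 187 180 171 171 170  44  54  42  15  52 176 171 160 161 141  45  28
178 178 177 179 178 179 181 179 177 170 174
[... 910 characters left out ...]
15 112
181 183 182 182 183 180  40  35  28  33  35  29  60 112 111 116 176 178 179 179 114 111 118 112
181 182 181 176 178  79  38  31  22  24  24  23 108 110 104 143 180 184 181 177 181 172 110 111
187 185 187 183 184 151  18  25  21  22  18 100 255 112 110 177 181 178 178 172 175 132 109 112
193 195 189 193 187 185 189 110  15  20  24 116 117 113 176 177 175 178 176 174 155 114 111 107
180 180 179 184 186 185 182 188 192 104 120 114 122 178 179 182 186 177 178 177 176 167 139 117
116 113 110 111 118 122 113 122 119 116 117 119 116 121 116 126 118 118 115 119 120 118 121 100[ WARN:0@1.710] global loadsave.cpp:1063 imwrite_ Unsupported depth image for selected encoder is fallbacked to CV_8U.
```

```bash
python3 - <<'E'
from h import *
d=load('w10'); p=cv2.cvtColor(np.ascontiguousarray(ortho(d,401,-210,34,60,3.2)),cv2.COLOR_BGR2RGB).astype(int);g=p.max(2)
for lo in (0,33):
    m=((g<78)&(g>=lo)).astype(np.uint8)*255;m=cv2.morphologyEx(m,cv2.MORPH_CLOSE,np.ones((7,7)));m=cv2.morphologyEx(m,cv2.MORPH_OPEN,np.ones((9,9)))
    n,l,s,c=cv2.connectedComponentsWithStats(m);k=l[200,180];cc=max(cv2.findContours((l==k).astype(np.uint8),0,1)[0],key=len)
    r=cv2.minAreaRect(cc);print(lo,'c',401-(r[0][1]-192)/3.2,-210-(r[0][0]-192)/3.2,np.array(r[1])/3.2,r[2],cv2.boxPoints(r).round().tolist())
E
```

```text
0 c 392.6066265106201 -205.60888767242432 [29.62777376 83.30601692] 28.739797592163086 [[72.0, 313.0], [200.0, 79.0], [284.0, 125.0], [155.0, 359.0]]
33 c 391.9484529495239 -205.31847476959229 [29.62897301 76.19235039] 28.610462188720703 [[77.0, 305.0], [194.0, 91.0], [277.0, 137.0], [160.0, 351.0]]
```

Taking both views together, with end faces accounted for, the stapler's centre is about (398.8,−209) at −29°. I descend and grip.

Emit:
send_rows([
  {"translation": [-0.025, -0.035, -0.09], "twist": [0, 0, 0]},
  {"translation": [-0.025, -0.035, -0.18], "twist": [0, 0, 0]},
  {"translation": [-0.025, -0.035, -0.27], "twist": [0, 0, 0]},
  {"translation": [-0.025, -0.035, -0.36], "twist": [0, 0, 0]},
  {"translation": [-0.025, -0.035, -0.45], "twist": [0, 0, 0]},
  {"translation": [-0.025, -0.035, -0.54], "twist": [0, 0, 0]},
  {"translation": [-0.025, -0.035, -0.63], "twist": [0, 0, 0]},
  {"translation": [-0.025, -0.035, -0.72], "twist": [0, 0, 0]},
  {"translation": [-0.025, -0.035, -0.81], "twist": [0, 0, 0]},
  {"translation": [-0.025, -0.035, -0.9], "twist": [0, 0, 0]},
])

```text
t: 37.75
ee_pos: [399.3, -208.3, 226.7]
orientation: [0.792, 3.04, 0.0]
ft_force: [-0.6, -1.1, 0.1]
width: 87.9
```

Emit:
send_rows([
  {"translation": [0, 0, -0.06], "twist": [0, 0, 0]},
  {"translation": [0, 0, -0.12], "twist": [0, 0, 0]},
  {"translation": [0, 0, -0.18], "twist": [0, 0, 0]},
  {"translation": [0, 0, -0.24], "twist": [0, 0, 0]},
  {"translation": [0, 0, -0.3], "twist": [0, 0, 0]},
  {"translation": [0, 0, -0.35], "twist": [0, 0, 0]},
  {"translation": [0, 0, -0.39], "twist": [0, 0, 0]},
  {"translation": [0, 0, -0.39], "twist": [0, 0, 0]},
  {"translation": [0, 0, -0.39], "twist": [0, 0, 0]},
  {"translation": [0, 0, -0.39], "twist": [0, 0, 0]},
])

```text
t: 38.75
ee_pos: [399.3, -208.3, 188.6]
orientation: [0.792, 3.04, -0.0]
ft_force: [0.4, -0.3, 0.3]
width: 88.0
```

Emit:
send_rows([
  {"translation": [0, 0, 0], "twist": [0, 0, 0]},
  {"translation": [0, 0, 0], "twist": [0, 0, 0]},
  {"translation": [0, 0, 0], "twist": [0, 0, 0]},
  {"translation": [0, 0, 0], "twist": [0, 0, 0]},
  {"translation": [0, 0, 0], "twist": [0, 0, 0]},
  {"translation": [0, 0, 0], "twist": [0, 0, 0]},
  {"translation": [0, 0, 0], "twist": [0, 0, 0]},
  {"translation": [0, 0, 0], "twist": [0, 0, 0]},
  {"translation": [0, 0, 0], "twist": [0, 0, 0]},
  {"translation": [0, 0, 0], "twist": [0, 0, 0]},
], grip=1)

```text
t: 39.75
ee_pos: [399.2, -208.3, 188.5]
orientation: [-0.792, -3.04, 0.0]
ft_force: [-0.6, -0.1, 1.0]
width: 29.8
```

Emit:
send_rows([
  {"translation": [0, 0, 0.1], "twist": [0, 0, 0]},
  {"translation": [0, 0, 0.2], "twist": [0, 0, 0]},
  {"translation": [0, 0, 0.3], "twist": [0, 0, 0]},
  {"translation": [0, 0, 0.4], "twist": [0, 0, 0]},
  {"translation": [0, 0, 0.5], "twist": [0, 0, 0]},
  {"translation": [0, 0, 0.6], "twist": [0, 0, 0]},
  {"translation": [0, 0.05, 0.7], "twist": [0, 0, 0]},
  {"translation": [0, 0.1, 0.8], "twist": [0, 0, 0]},
  {"translation": [0, 0.15, 0.9], "twist": [0, 0, 0]},
  {"translation": [0, 0.2, 1], "twist": [0, 0, 0]},
])

```text
t: 40.75
ee_pos: [399.1, -187.6, 289.3]
orientation: [-0.792, -3.04, -0.0]
ft_force: [0.1, 0.1, -2.4]
width: 30.0
```

Emit:
send_rows([
  {"translation": [0, 0.1, 0], "twist": [0, 0, 0.018]},
  {"translation": [0, 0.2, 0], "twist": [0, 0, 0.036]},
  {"translation": [0, 0.3, 0], "twist": [0, 0, 0.054]},
  {"translation": [0, 0.4, 0], "twist": [0, 0, 0.072]},
  {"translation": [0, 0.5, 0], "twist": [0, 0, 0.09]},
  {"translation": [0, 0.6, 0], "twist": [0, 0, 0.108]},
  {"translation": [0, 0.7, 0], "twist": [0, 0, 0.126]},
  {"translation": [0, 0.8, 0], "twist": [0, 0, 0.144]},
  {"translation": [0, 0.9, 0], "twist": [0, 0, 0.162]},
  {"translation": [0, 1, 0], "twist": [0, 0, 0.18]},
])

```text
t: 41.75
ee_pos: [399.2, -87.4, 288.5]
orientation: [0.653, 3.073, 0.0]
ft_force: [0.5, -0.7, -3.4]
width: 30.1
```

Emit:
send_rows([
  {"translation": [0, 0.1, 0], "twist": [0, 0, 0.018]},
  {"translation": [0, 0.2, 0], "twist": [0, 0, 0.036]},
  {"translation": [0, 0.3, 0], "twist": [0, 0, 0.054]},
  {"translation": [0, 0.4, 0], "twist": [0, 0, 0.072]},
  {"translation": [0, 0.5, 0], "twist": [0, 0, 0.09]},
  {"translation": [0, 0.6, 0], "twist": [0, 0, 0.108]},
  {"translation": [0, 0.7, 0], "twist": [0, 0, 0.126]},
  {"translation": [0, 0.8, 0], "twist": [0, 0, 0.144]},
  {"translation": [0, 0.9, 0], "twist": [0, 0, 0.162]},
  {"translation": [0, 1, 0], "twist": [0, 0, 0.18]},
])

```text
t: 42.75
ee_pos: [399.2, 12.6, 288.5]
orientation: [-0.515, -3.099, 0.0]
ft_force: [0.1, 0.7, -3.3]
width: 29.7
```

Emit:
send_rows([
  {"translation": [0.02, 0.1, 0], "twist": [0, 0, 0.018]},
  {"translation": [0.04, 0.2, 0], "twist": [0, 0, 0.036]},
  {"translation": [0.06, 0.3, 0], "twist": [0, 0, 0.054]},
  {"translation": [0.08, 0.4, 0], "twist": [0, 0, 0.072]},
  {"translation": [0.1, 0.5, 0], "twist": [0, 0, 0.09]},
  {"translation": [0.12, 0.6, 0], "twist": [0, 0, 0.108]},
  {"translation": [0.14, 0.7, 0], "twist": [0, 0, 0.126]},
  {"translation": [0.16, 0.8, 0], "twist": [0, 0, 0.144]},
  {"translation": [0.18, 0.9, 0], "twist": [0, 0, 0.162]},
  {"translation": [0.2, 1, 0], "twist": [0, 0, 0.18]},
])

```text
t: 43.75
ee_pos: [419.4, 112.6, 288.5]
orientation: [-0.375, -3.119, 0.0]
ft_force: [-0.6, -1.0, -1.9]
width: 29.8
```

Emit:
send_rows([
  {"translation": [0.05, 0.1, 0], "twist": [0, 0, 0.018]},
  {"translation": [0.1, 0.2, 0], "twist": [0, 0, 0.036]},
  {"translation": [0.2, 0.3, 0], "twist": [0, 0, 0.054]},
  {"translation": [0.3, 0.4, 0], "twist": [0, 0, 0.072]},
  {"translation": [0.4, 0.5, 0], "twist": [0, 0, 0.09]},
  {"translation": [0.5, 0.6, 0], "twist": [0, 0, 0.108]},
  {"translation": [0.6, 0.7, 0], "twist": [0, 0, 0.126]},
  {"translation": [0.7, 0.727, 0], "twist": [0, 0, 0.144]},
  {"translation": [0.8, 0.727, 0], "twist": [0, 0, 0.162]},
  {"translation": [0.915, 0.727, 0], "twist": [0, 0, 0.18]},
])

```text
t: 44.75
ee_pos: [511.4, 184.2, 288.3]
orientation: [-0.234, -3.132, 0.001]
ft_force: [0.4, -0.3, -2.8]
width: 29.8
```

```bash
python3 - <<'E'
from h import *
d=snap('wrist','w11'); o=ctrl.get_obs();print(o['ee_pos'],o['orientation'],o['t'],o['qpos'],o['width'])
g=d['img'].max(2)
print('gray map rows 120-330 step8, cols 250-390 step 6')
for r in range(120,330,7): print(r,' '.join('%3d'%v for v in g[r,260:380:6]))
E
```

```text
[513.23326201 184.30410021 288.70501123] [2.33640163e-01 3.13076134e+00 9.17354443e-04] 44.8 [ 3.23004900e-01  4.72801110e-01  1.88235356e+00 -4.01948590e-04
  7.84252171e-01 -1.09852881e+00] 29.88969607729243
gray map rows 120-330 step8, cols 250-390 step 6
120 198 202 197 200 208 205 207 206 208 203 204 205 204 208 215 206 206 202 203 199
127 208 196 199 200 206 210 200 205 205 204 208 208 204 208 209 207 204 202 203 203
134 200 194 201 201 193 198 195 195 203 205 204 209 206 213 212 211 209 204 200 201
141 195 204 199 198 198 194 194 201 204 209 203 206 202 199 202 210 198 206 202 212
148 122 196 188 191 195 190 191 188 198 198 197 197 193 197 201 205 201 203 210 208
155 121 200 188 194 184 184 192 202 197 196 193 201 201 205 206 193 195 192 197 200
162 126 200 194 190 195 187 194 193 193 206 203 196 200 207 199 194 187 196 193 191
169 117 194 193 190 193 192 195 201 202 204 202 210 211 198 200 207 195 203 209 199
176 133 196 197 196 196 188 196 199 202 199 194 198 204 198 191 178 162 131 105 135
183 126 205 200 195 190 195  97  88  86  62  42  76  89 105 177 162 172 167 178 186
1
[... 978 characters left out ...]
  27  17  26  44  44  77 203
274 118  40  41  45  13  40  43  44  46  43  39  32  30  26  14   9  43  45  41 206
281  42  40  40  43   3  31  41  45  41  43  43  32  34  30  11  17  44  38  39  36
288   8  44  42  22  13  29  37  39  44  39  38  36  32  31   7  14  43  41  42  21
295  23  45  42  15  12  22  32  36  38  41  42  38  36  34 119   5  22  42  43  18
302  25  40  43  27   6  21  34  45  44  43  45  39  41  37 138   8  24  41  43  11
309 111  45  48  26   6  14  30  37  43  37  72  39  38  33 197  14  32  42  68  76
316  57  30  30  26  22  23  26  28  27  31  42  43  37  33  65  22  27  25  28  87
323  46  44  51  48  51  53  55  72  69  69  72  70  71  67  68  72  71  49  45  85
```

```bash
python3 - <<'E'
from h import *
d=load('w11');o=513.2,184.3
a=np.radians(171.5);x=np.array([np.cos(a),np.sin(a)]);y=np.array([x[1],-x[0]])
for u,v,z in ((318,184,100),(318,187,100),(318,228,134),(290,200,100),(347,200,100)):
    p=plane(d,u,v,z,True);print(u,v,z,p.round(1),'ahead',((p-o)@x).round(1),'side',((p-o)@y).round(1))
print(d['cam_to_world'][:3,3])
E
```

```text
318 184 100 [469.3 192.6] ahead 44.6 side 1.7
318 187 100 [471.  192.3] ahead 42.9 side 1.7
318 228 134 [481.8 190.6] ahead 32.0 side 1.6
290 200 100 [476.3 175.3] ahead 35.2 side -14.3
347 200 100 [481.1 207.7] ahead 35.2 side 18.4
[426.10003125 198.17576655 269.25657758]
```

The grip is centred on the stapler (near end 44 mm ahead of the TCP). The gripper body will clear the level by about 6 mm, and both positions come from the arm itself. I lower.

Emit:
send_rows([
  {"translation": [-0.005, 0.002, -0.12], "twist": [0, 0, 0]},
  {"translation": [-0.005, 0.002, -0.24], "twist": [0, 0, 0]},
  {"translation": [-0.005, 0.002, -0.36], "twist": [0, 0, 0]},
  {"translation": [-0.005, 0.002, -0.48], "twist": [0, 0, 0]},
  {"translation": [-0.005, 0.002, -0.6], "twist": [0, 0, 0]},
  {"translation": [-0.005, 0.002, -0.7], "twist": [0, 0, 0]},
  {"translation": [-0.005, 0.002, -0.8], "twist": [0, 0, 0]},
  {"translation": [-0.005, 0.002, -0.88], "twist": [0, 0, 0]},
  {"translation": [-0.005, 0.002, -0.94], "twist": [0, 0, 0]},
  {"translation": [-0.005, 0.002, -0.98], "twist": [0, 0, 0]},
])

```text
t: 45.8
ee_pos: [510.2, 184.7, 189.9]
orientation: [-0.235, -3.133, 0.0]
ft_force: [-0.8, 0.2, -2.3]
width: 30.1
```

Emit:
send_rows([
  {"translation": [0, 0, -0.004], "twist": [0, 0, 0]},
  {"translation": [0, 0, -0.008], "twist": [0, 0, 0]},
  {"translation": [0, 0, -0.012], "twist": [0, 0, 0]},
  {"translation": [0, 0, -0.016], "twist": [0, 0, 0]},
  {"translation": [0, 0, -0.02], "twist": [0, 0, 0]},
  {"translation": [0, 0, -0.022], "twist": [0, 0, 0]},
  {"translation": [0, 0, -0.022], "twist": [0, 0, 0]},
  {"translation": [0, 0, -0.022], "twist": [0, 0, 0]},
  {"translation": [0, 0, -0.022], "twist": [0, 0, 0]},
  {"translation": [0, 0, -0.022], "twist": [0, 0, 0]},
])

```text
t: 46.8
ee_pos: [510.3, 184.7, 188.5]
orientation: [0.235, 3.133, 0.0]
ft_force: [-0.2, -0.1, 3.4]
width: 29.8
```

Emit:
send_rows([
  {"translation": [0, 0, 0.005], "twist": [0, 0, 0]},
  {"translation": [0, 0, 0.005], "twist": [0, 0, 0]},
  {"translation": [0, 0, 0.005], "twist": [0, 0, 0]},
  {"translation": [0, 0, 0.005], "twist": [0, 0, 0]},
  {"translation": [0, 0, 0.005], "twist": [0, 0, 0]},
  {"translation": [0, 0, 0.1], "twist": [0, 0, 0]},
  {"translation": [0, 0, 0.3], "twist": [0, 0, 0]},
  {"translation": [0, 0, 0.55], "twist": [0, 0, 0]},
  {"translation": [0, 0, 0.8], "twist": [0, 0, 0]},
  {"translation": [0, 0, 1], "twist": [0, 0, 0]},
], grip=-0.05)

```text
t: 47.8
ee_pos: [510.4, 184.7, 290.3]
orientation: [0.235, 3.131, 0.001]
ft_force: [-0.7, 0.9, 0.9]
width: 46.4
```

```bash
python3 - <<'E'
from h import *
d=snap('wrist','w12'); o=ctrl.get_obs();print(o['ee_pos'],o['t'],o['width'])
E
```

```text
[511.30580553 185.00358456 292.97352512] 47.85 45.88649855100718
```

Emit:
send_rows([
  {"translation": [-0.06, 0.045, 0], "twist": [0, 0, -0.1]},
  {"translation": [-0.12, 0.09, 0], "twist": [0, 0, -0.2]},
  {"translation": [-0.18, 0.135, 0], "twist": [0, 0, -0.3]},
  {"translation": [-0.24, 0.18, 0], "twist": [0, 0, -0.4]},
  {"translation": [-0.3, 0.225, 0], "twist": [0, 0, -0.5]},
  {"translation": [-0.36, 0.27, 0], "twist": [0, 0, -0.6]},
  {"translation": [-0.42, 0.315, 0], "twist": [0, 0, -0.7]},
  {"translation": [-0.48, 0.36, 0], "twist": [0, 0, -0.8]},
  {"translation": [-0.54, 0.405, 0], "twist": [0, 0, -0.9]},
  {"translation": [-0.6, 0.45, 0], "twist": [0, 0, -1]},
], grip=-1)

```text
t: 48.85
ee_pos: [449.9, 229.7, 288.3]
orientation: [-1.006, -2.976, 0.0]
ft_force: [0.4, -0.6, 0.5]
width: 87.8
```

Emit:
send_rows([
  {"translation": [-0.06, 0.04, 0], "twist": [0, 0, -0.1]},
  {"translation": [-0.12, 0.08, 0], "twist": [0, 0, -0.2]},
  {"translation": [-0.18, 0.12, 0], "twist": [0, 0, -0.3]},
  {"translation": [-0.24, 0.16, 0], "twist": [0, 0, -0.4]},
  {"translation": [-0.3, 0.2, 0], "twist": [0, 0, -0.5]},
  {"translation": [-0.36, 0.24, 0], "twist": [0, 0, -0.6]},
  {"translation": [-0.42, 0.28, 0], "twist": [0, 0, -0.7]},
  {"translation": [-0.48, 0.32, 0], "twist": [0, 0, -0.8]},
  {"translation": [-0.54, 0.36, 0], "twist": [0, 0, -0.9]},
  {"translation": [-0.54, 0.385, 0], "twist": [0, 0, -1]},
])

```text
t: 49.85
ee_pos: [395.5, 268.2, 288.3]
orientation: [-1.71, -2.635, 0.001]
ft_force: [-0.3, 0.5, -0.1]
width: 88.0
```

```bash
python3 - <<'E'
from h import *
d=snap('wrist','w13'); o=ctrl.get_obs();print(o['ee_pos'],o['orientation'],o['t'],o['width'])
# tin top, bright blob near expected
T=d['cam_to_world'];K=d['intrinsics'];p=T[:3,:3].T@(np.array([396,268,85])-T[:3,3]);r=np.hypot(*p[:2]);k=np.arctan2(r,p[2])/r
u,v=int(K[0,0]*k*p[0]+K[0,2]),int(K[1,1]*k*p[1]+K[1,2]);print(u,v,d['img'][v,u])
for tol in (20,35): print(seg(d,u,v,tol,85)[3:])
# stapler from w12
d=load('w12');q=cv2.cvtColor(np.ascontiguousarray(ortho(d,510.5,184.5,34,60,3.2)),cv2.COLOR_BGR2GRAY)
m=cv2.morphologyEx((q<70).astype(np.uint8),cv2.MORPH_OPEN,np.ones((9,9)));n,l,s,c=cv2.connectedComponentsWithStats(m)
cc=max(cv2.findContours((l==l[192,192]).astype(np.uint8),0,1)[0],key=len);r=cv2.minAreaRect(cc);print('stapler',510.5-(r[0][1]-192)/3.2,184.5-(r[0][0]-192)/3.2,np.array(r[1])/3.2,r[2])
E
```

```text
[395.90349246 268.4999863  288.40254944] [1.71356647e+00 2.63310793e+00 4.02169159e-04] 49.9 87.73621295938202
318 242 [196 201 205]
((394.2, 270.0), (49.5, 45.2), 30.0)
((394.1, 270.2), (50.6, 47.2), 30.0)
stapler 510.65625953674316 184.65625 [119.68748093 119.68748093] 90.0
```

The tin is centred between the fingers within 2–3 mm, so I descend and grip it at mid-height.

Emit:
send_rows([
  {"translation": [0, 0.005, -0.08], "twist": [0, 0, -0.1]},
  {"translation": [0, 0.005, -0.16], "twist": [0, 0, -0.2]},
  {"translation": [0, 0.005, -0.24], "twist": [0, 0, -0.3]},
  {"translation": [0, 0.005, -0.32], "twist": [0, 0, -0.4]},
  {"translation": [0, 0.005, -0.4], "twist": [0, 0, -0.5]},
  {"translation": [0, 0.005, -0.48], "twist": [0, 0, -0.6]},
  {"translation": [0, 0.005, -0.56], "twist": [0, 0, -0.63]},
  {"translation": [0, 0.005, -0.64], "twist": [0, 0, -0.63]},
  {"translation": [0, 0.005, -0.7], "twist": [0, 0, -0.63]},
  {"translation": [0, 0.005, -0.75], "twist": [0, 0, -0.63]},
])

```text
t: 50.9
ee_pos: [396.3, 268.6, 212.8]
orientation: [-2.1, -2.337, 0.0]
ft_force: [-0.2, 1.0, 0.9]
width: 88.0
```

Emit:
send_rows([
  {"translation": [0, 0, 0], "twist": [0, 0, 0]},
  {"translation": [0, 0, 0], "twist": [0, 0, 0]},
  {"translation": [0, 0, 0], "twist": [0, 0, 0]},
  {"translation": [0, 0, 0], "twist": [0, 0, 0]},
  {"translation": [0, 0, 0], "twist": [0, 0, 0]},
  {"translation": [0, 0, 0], "twist": [0, 0, 0]},
  {"translation": [0, 0, 0], "twist": [0, 0, 0]},
  {"translation": [0, 0, 0], "twist": [0, 0, 0]},
  {"translation": [0, 0, 0], "twist": [0, 0, 0]},
  {"translation": [0, 0, 0], "twist": [0, 0, 0]},
], grip=1)

```text
t: 51.9
ee_pos: [396.5, 268.8, 213.6]
orientation: [2.1, 2.336, 0.001]
ft_force: [1.6, 0.8, 6.6]
width: 55.3
```

Emit:
send_rows([
  {"translation": [0, 0, 0.1], "twist": [0, 0, 0]},
  {"translation": [0, 0, 0.2], "twist": [0, 0, 0]},
  {"translation": [0, 0, 0.3], "twist": [0, 0, 0]},
  {"translation": [0, 0, 0.4], "twist": [0, 0, 0]},
  {"translation": [0, 0, 0.5], "twist": [0, 0, 0]},
  {"translation": [0, 0, 0.6], "twist": [0, 0, 0]},
  {"translation": [0, 0, 0.7], "twist": [0, 0, 0]},
  {"translation": [0, 0, 0.8], "twist": [0, 0, -0.1]},
  {"translation": [0, 0, 0.9], "twist": [0, 0, -0.2]},
  {"translation": [0, 0, 0.9], "twist": [0, 0, -0.3]},
])

```text
t: 52.9
ee_pos: [396.6, 268.9, 305.0]
orientation: [2.272, 2.169, 0.004]
ft_force: [0.1, 0.1, -2.4]
width: 55.6
```

```bash
python3 - <<'E'
from h import *
d=snap('wrist','w14');o=ctrl.get_obs();print(o['ee_pos'],o['orientation'],o['t'],o['width'])
z=o['ee_pos'][2]-213.3+85
for u,v in ((318,240),(318,260)):
  for tol in (20,35): print(d['img'][v,u],seg(d,u,v,tol,z)[3:])
g=d['img'].max(2)
for r in range(60,300,12): print(r,' '.join('%3d'%x for x in g[r,200:440:12]))
E
```

```text
[396.41827915 268.73481251 304.4534955 ] [2.27446702 2.16667936 0.00257937] 52.95 55.09432142661612
[110 114 115] ((391.1, 301.9), (46.3, 34.9), 10.2)
[110 114 115] ((396.0, 293.4), (54.0, 51.1), 87.3)
[141 146 148] ((397.4, 291.8), (44.9, 19.2), -5.5)
[141 146 148] ((395.9, 293.1), (52.2, 50.1), 87.5)
60 160 165 155 165 158 154 180 180 186  95  93  93  91  94  95  91  96 105  91  95
72 162 166 160 153 158 152 186 178 180  92  94  94  95  95  94  94  97  98  95  93
84 162 165 164 160 163 137 189 177 175  94  92  96  94  95  90  91  95  47 186 144
96 168 162 160 160 158 151 181 176 177  94  96  97  96  98  95  97  98 111  99  92
108 162 150 158 147 161 162 183 187 180  95  96  98  93  97  96  97  95 111  96  93
120 166 168 153 147 150 181 189 188 182  91 102 102 107 103 105 104 105 106 108  68
132 162 164 160 151 168 158 192 187 189 157  75  73  65  94  74  61  92  70  77  75
144 138 164 156 144 148 152 199 191 185 188 185 178 179 176 181 181 180 185  78  85
156 164 166 160 148 131 149 189 190 184 191 179 178 179 175 186 177 186 182  74 115
168  71  68  69  67  72 150 191 191 188 186 
[... 179 characters left out ...]
 174 184 179 188 171 135 182
204  66  59  41  46  71  83 185 187 174 106 110 116 172 181 183 183 190 165 153 177
216  62  43  43  42  69  14 186  76  98 105 108 114 112 182 175 180 185 174 169 161
228  48  45  42  37  65  19 151  91 103 107 112 112 108 113 181 183 176 181 151 150
240  46  47  40  40  69  56 155  99 110 110 109 117 113 104  69  89 172 184 139 144
252  42  41  39  38  53  43  79 104 148 159 164 155 133 104  14  58  96 143 169 167
264  44  41  41 168  54  12 113 161 114 137 173 108 168 151  26  59  52  37  14  13
276  43  43  42  59  58   9 133 208 210 203 201 201 198 160 134  26  62  22  45  50
288  21  20  29  58  35 116 196 201 209 199 194 200 203 200 136   6  35  30  22  16
```

```bash
python3 - <<'E'
from h import *
d=load('w14');g=d['img'].max(2)
for c in (308,314,320,326): print(c,g[190:210,c].tolist())
T=d['cam_to_world'];o=np.array([396.4,268.7]);a=2*np.arctan2(2.1667,2.2745);x=np.array([np.cos(a),np.sin(a)]);y=np.array([x[1],-x[0]])
print(np.degrees(a))
for v in (198,201,204): p=plane(d,316,v,91,True);print(v,p.round(1),((p-o)@x).round(1),((p-o)@y).round(1))
E
```

```text
308 [182, 180, 181, 179, 184, 182, 183, 187, 188, 188, 189, 134, 102, 106, 106, 105, 108, 104, 105, 106]
314 [187, 183, 185, 182, 182, 183, 182, 180, 182, 177, 148, 114, 110, 107, 107, 108, 106, 108, 111, 108]
320 [168, 171, 167, 169, 168, 166, 167, 168, 168, 167, 143, 116, 112, 110, 110, 110, 110, 111, 112, 110]
326 [174, 175, 173, 175, 171, 174, 174, 176, 176, 176, 174, 145, 118, 111, 111, 114, 113, 111, 110, 114]
87.21909732921644
198 [396.2 295.1] 26.4 -1.5
201 [396.1 293.1] 24.3 -1.5
204 [396. 291.] 22.2 -1.5
```

Emit:
send_rows([
  {"translation": [0.1, 0.005, 0], "twist": [0, 0, -0.02]},
  {"translation": [0.2, 0.01, 0], "twist": [0, 0, -0.04]},
  {"translation": [0.3, 0.015, 0], "twist": [0, 0, -0.06]},
  {"translation": [0.4, 0.02, 0], "twist": [0, 0, -0.08]},
  {"translation": [0.5, 0.025, 0], "twist": [0, 0, -0.1]},
  {"translation": [0.6, 0.03, 0], "twist": [0, 0, -0.12]},
  {"translation": [0.7, 0.035, 0], "twist": [0, 0, -0.14]},
  {"translation": [0.8, 0.04, 0], "twist": [0, 0, -0.16]},
  {"translation": [0.9, 0.045, 0], "twist": [0, 0, -0.18]},
  {"translation": [1, 0.05, 0], "twist": [0, 0, -0.2]},
])

```text
t: 53.95
ee_pos: [497.1, 273.7, 303.3]
orientation: [-2.376, -2.055, 0.0]
ft_force: [-0.3, -0.0, -1.5]
width: 56.0
```

Emit:
send_rows([
  {"translation": [0.1, 0.005, 0], "twist": [0, 0, 0]},
  {"translation": [0.2, 0.008, 0], "twist": [0, 0, 0]},
  {"translation": [0.275, 0.008, 0], "twist": [0, 0, 0]},
  {"translation": [0.275, 0.008, -0.1], "twist": [0, 0, 0]},
  {"translation": [0.275, 0.008, -0.22], "twist": [0, 0, 0]},
  {"translation": [0.275, 0.008, -0.34], "twist": [0, 0, 0]},
  {"translation": [0.275, 0.008, -0.46], "twist": [0, 0, 0]},
  {"translation": [0.275, 0.008, -0.58], "twist": [0, 0, 0]},
  {"translation": [0.275, 0.008, -0.7], "twist": [0, 0, 0]},
  {"translation": [0.275, 0.008, -0.8], "twist": [0, 0, 0]},
])

```text
t: 54.95
ee_pos: [523.5, 274.4, 222.0]
orientation: [-2.375, -2.056, 0.001]
ft_force: [-0.3, 0.4, -3.1]
width: 55.7
```

Emit:
send_rows([
  {"translation": [0, 0, -0.02], "twist": [0, 0, 0]},
  {"translation": [0, 0, -0.04], "twist": [0, 0, 0]},
  {"translation": [0, 0, -0.05], "twist": [0, 0, 0]},
  {"translation": [0, 0, -0.06], "twist": [0, 0, 0]},
  {"translation": [0, 0, -0.07], "twist": [0, 0, 0]},
  {"translation": [0, 0, -0.075], "twist": [0, 0, 0]},
  {"translation": [0, 0, -0.08], "twist": [0, 0, 0]},
  {"translation": [0, 0, -0.085], "twist": [0, 0, 0]},
  {"translation": [0, 0, -0.085], "twist": [0, 0, 0]},
  {"translation": [0, 0, -0.085], "twist": [0, 0, 0]},
])

```text
t: 55.95
ee_pos: [523.7, 274.5, 214.8]
orientation: [-2.375, -2.056, -0.0]
ft_force: [0.5, -0.0, -2.6]
width: 55.7
```

Emit:
send_rows([
  {"translation": [0, 0, -0.002], "twist": [0, 0, 0]},
  {"translation": [0, 0, -0.004], "twist": [0, 0, 0]},
  {"translation": [0, 0, -0.006], "twist": [0, 0, 0]},
  {"translation": [0, 0, -0.008], "twist": [0, 0, 0]},
  {"translation": [0, 0, -0.01], "twist": [0, 0, 0]},
  {"translation": [0, 0, -0.011], "twist": [0, 0, 0]},
  {"translation": [0, 0, -0.012], "twist": [0, 0, 0]},
  {"translation": [0, 0, -0.012], "twist": [0, 0, 0]},
  {"translation": [0, 0, -0.012], "twist": [0, 0, 0]},
  {"translation": [0, 0, -0.012], "twist": [0, 0, 0]},
])

```text
t: 56.95
ee_pos: [523.7, 274.4, 213.6]
orientation: [-2.375, -2.056, 0.0]
ft_force: [-0.5, 0.3, -1.3]
width: 55.3
```

Emit:
send_rows([
  {"translation": [0, 0, -0.003], "twist": [0, 0, 0]},
  {"translation": [0, 0, -0.006], "twist": [0, 0, 0]},
  {"translation": [0, 0, -0.006], "twist": [0, 0, 0]},
  {"translation": [0, 0, -0.006], "twist": [0, 0, 0]},
  {"translation": [0, 0, -0.006], "twist": [0, 0, 0]},
  {"translation": [0, 0, -0.006], "twist": [0, 0, 0]},
  {"translation": [0, 0, -0.006], "twist": [0, 0, 0]},
  {"translation": [0, 0, -0.006], "twist": [0, 0, 0]},
  {"translation": [0, 0, -0.006], "twist": [0, 0, 0]},
  {"translation": [0, 0, -0.006], "twist": [0, 0, 0]},
])

```text
t: 57.95
ee_pos: [523.8, 274.4, 213.6]
orientation: [2.375, 2.056, 0.0]
ft_force: [-2.3, -1.3, 5.5]
width: 55.4
```

Emit:
send_rows([
  {"translation": [0, 0, 0], "twist": [0, 0, 0]},
  {"translation": [0, 0, 0], "twist": [0, 0, 0]},
  {"translation": [0, 0, 0], "twist": [0, 0, 0]},
  {"translation": [0, 0, 0], "twist": [0, 0, 0]},
  {"translation": [0, 0, 0], "twist": [0, 0, 0]},
  {"translation": [0, 0, 0.08], "twist": [0, 0, 0]},
  {"translation": [0, 0, 0.2], "twist": [0, 0, 0]},
  {"translation": [0, 0, 0.4], "twist": [0, 0, 0]},
  {"translation": [0, 0, 0.65], "twist": [0, 0, 0]},
  {"translation": [0, 0, 0.9], "twist": [0, 0, 0]},
], grip=-1)

```text
t: 58.95
ee_pos: [523.7, 274.4, 304.8]
orientation: [2.375, 2.056, 0.001]
ft_force: [-0.1, 0.3, -0.6]
width: 87.8
```

Emit:
send_rows([
  {"translation": [-0.1, -0.1, 0.1], "twist": [0, 0, 0]},
  {"translation": [-0.2, -0.2, 0.2], "twist": [0, 0, 0]},
  {"translation": [-0.3, -0.3, 0.3], "twist": [0, 0, 0]},
  {"translation": [-0.4, -0.4, 0.4], "twist": [0, 0, 0]},
  {"translation": [-0.5, -0.5, 0.5], "twist": [0, 0, 0]},
  {"translation": [-0.6, -0.6, 0.6], "twist": [0, 0, 0]},
  {"translation": [-0.7, -0.7, 0.7], "twist": [0, 0, 0]},
  {"translation": [-0.8, -0.8, 0.8], "twist": [0, 0, 0]},
  {"translation": [-0.9, -0.9, 0.9], "twist": [0, 0, 0]},
  {"translation": [-1, -1, 1], "twist": [0, 0, 0]},
])

```text
t: 59.95
ee_pos: [423.1, 174.0, 404.4]
orientation: [2.375, 2.056, 0.002]
ft_force: [0.7, -1.1, -0.2]
width: 87.8
```

```bash
python3 - <<'E'
from h import *
d=snap('wrist','w15');o=ctrl.get_obs();print(o['ee_pos'],o['t'])
a=np.zeros((600,800,3),np.uint8)
a[:300,:300]=ortho(d,537,340,52,75,2);a[:300,300:600]=ortho(d,520,265,85,75,2)
a[300:600,:300]=ortho(d,510.5,184.5,34,75,2);a[300:600,300:600]=ortho(d,542,75,106.3,60,2.5)
a[400:525,600:800]=cv2.resize(d['img'][:,:,::-1],(200,125));cv2.imwrite('pics/m9.png',a)
q=cv2.cvtColor(np.ascontiguousarray(ortho(d,510.5,184.5,34,60,3.2)),cv2.COLOR_BGR2HSV)[:,:,2]
T=d['cam_to_world'];K=d['intrinsics'];p=T[:3,:3].T@(np.array([524,273.5,85])-T[:3,3]);r=np.hypot(*p[:2]);k=np.arctan2(r,p[2])/r
u,v=int(K[0,0]*k*p[0]+K[0,2]),int(K[1,1]*k*p[1]+K[1,2])
for tol in (20,35):print('tin',seg(d,u,v,tol,85)[3:])
E
```

```text
[422.15480072 173.14404748 405.49180282] 60.0
tin ((521.3, 273.5), (49.4, 48.3), 82.8)
tin ((521.8, 273.5), (49.6, 49.3), -5.0)
```

View pics/m9.png

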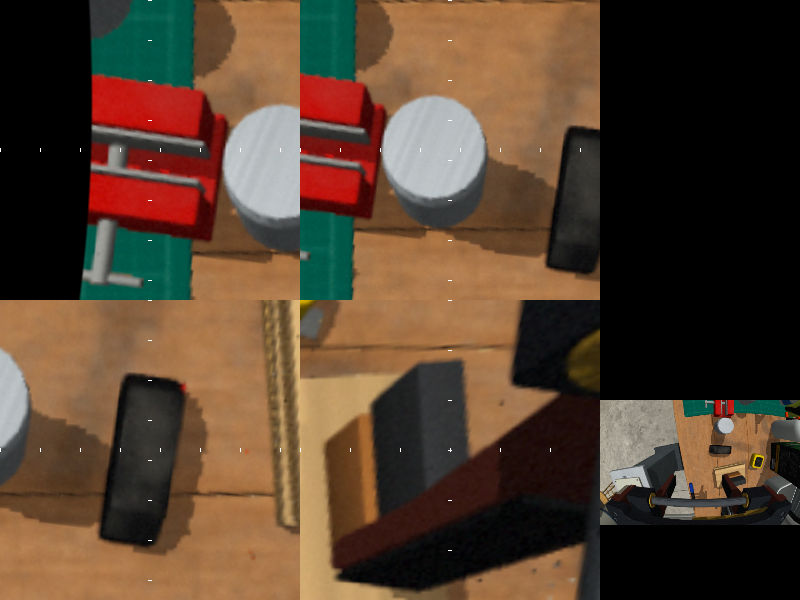

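The final view shows:
- **Tin:** standing at (521.5,273.5).
- **Stapler:** in line and square across the row.
- **Level:** standing upright on the block.

The stapler's outline here includes side faces, so I cross-check it numerically with the top and scene cameras.

```bash
python3 - <<'E'
from h import *
o=ctrl.get_obs();print(o['ee_pos'])
def proj(d,P):
    T=d['cam_to_world'];K=d['intrinsics'];p=T[:3,:3].T@(np.array(P)-T[:3,3]);return K[0,0]*p[0]/p[2]+K[0,2],K[1,1]*p[1]/p[2]+K[1,2]
for n in('top','scene'):
    d=snap(n,n+'1')
    for nm,P in(('stapler',(510,185,34)),('tin',(524,273.5,85)),('level',(542,75,106.3))):
        u,v=map(int,np.round(proj(d,P)))
        for tol in (20,30):
            try: r=seg(d,u,v,tol,P[2],False);print(n,nm,(u,v),d['img'][v,u],r[3:])
            except Exception as e: print(n,nm,'x')
d=load('top1');u,v=map(int,proj(d,(510,185,20)));print(d['img'].max(2)[v-26:v+27:2,u-16:u+17:2])
for f in('w10','w12','w15'):
    c=load(f)['cam_to_world'];print(f,c[:3,3].round(1))
E
```

```text
[422.15480072 173.14404748 405.49180282]
top stapler (262, 219) [67 65 68] ((448.7, 212.6), (189.0, 96.1), -0.2)
top stapler (262, 219) [67 65 68] ((349.3, 70.7), (478.4, 257.7), 19.7)
top tin (226, 214) [185 186 190] ((524.1, 271.9), (44.6, 44.5), -0.6)
top tin (226, 214) [185 186 190] ((524.1, 271.8), (44.6, 44.6), -0.6)
top level (301, 205) [85 80 80] ((542.8, 72.2), (68.0, 16.7), 4.3)
top level (301, 205) [85 80 80] ((542.9, 69.0), (68.6, 25.1), 3.9)
scene stapler (275, 253) [103  99  91] ((509.9, 185.1), (56.3, 26.3), -6.1)
scene stapler (275, 253) [103  99  91] ((509.8, 188.4), (63.0, 35.8), 2.9)
scene tin (238, 252) [235 234 235] ((520.3, 274.3), (47.8, 44.1), -28.9)
scene tin (238, 252) [235 234 235] ((521.5, 277.0), (54.0, 48.6), -83.1)
scene level (304, 206) [38 40 46] ((547.7, 71.4), (111.4, 45.1), 51.2)
scene level (304, 206) [38 40 46] ((913.8, 53.1), (636.9, 318.9), -4.8)
[[168 167 166 167 166 160 150 146 144 149 155 159 164 168 169 169 171]
 [166 167 166 167 166 159 148 147 143 152 160 164 167 169 171 172 172]
 [167 168 168 166 164 157 150 148 147 153 160 165 167 169 1
[... 1091 characters left out ...]
 74  66  66  65  68  65  62  59  62 104 118 139 165 166]
 [142  98  86  79  67  64  68  64  61  57  54  66 109 119 143 163 164]
 [153 104  90  82  73  67  68  62  55  53  54  70 113 131 156 164 168]
 [162 117  93  75  62  65  66  61  54  53  54  88 132 153 163 165 167]
 [172 134  99  75  54  59  65  63  64  64  64 116 159 164 162 164 167]
 [177 148 105  85  54  52  63  68  93  99 130 156 165 167 165 167 170]
 [181 163 112  90  57  55  62  77 100 109 156 167 168 168 168 168 171]
 [181 171 124 100  62  51  54  77 102 124 165 172 171 171 169 167 170]
 [179 178 137 104  77  56  52  70 100 136 170 172 169 169 168 171 171]]
w10 [ 326.1 -162.8  297.2]
w12 [425.1 198.7 271.1]
w15 [433.5 259.  385.4]
```

Tin and level check out: tin 524/272 (top) and 521/274 (wrist), against a target of 524/273.5. The gripper covers the stapler in the top view, so I move clear and measure once more.

Emit:
send_rows([
  {"translation": [-0.02, -0.1, 0], "twist": [0, 0, 0]},
  {"translation": [-0.04, -0.2, 0], "twist": [0, 0, 0]},
  {"translation": [-0.06, -0.3, 0], "twist": [0, 0, 0]},
  {"translation": [-0.08, -0.4, 0], "twist": [0, 0, 0]},
  {"translation": [-0.1, -0.5, 0], "twist": [0, 0, 0]},
  {"translation": [-0.12, -0.6, 0], "twist": [0, 0, 0]},
  {"translation": [-0.14, -0.7, 0], "twist": [0, 0, 0]},
  {"translation": [-0.16, -0.8, 0], "twist": [0, 0, 0]},
  {"translation": [-0.18, -0.9, 0], "twist": [0, 0, 0]},
  {"translation": [-0.2, -1, 0], "twist": [0, 0, 0]},
])

```text
t: 61.1
ee_pos: [403.6, 73.6, 403.0]
orientation: [2.375, 2.056, 0.0]
ft_force: [0.9, 0.3, -0.1]
width: 87.6
```

Emit:
send_rows([
  {"translation": [0, -0.1, 0], "twist": [0, 0, 0]},
  {"translation": [0, -0.2, 0], "twist": [0, 0, 0]},
  {"translation": [0, -0.3, 0], "twist": [0, 0, 0]},
  {"translation": [0, -0.4, 0], "twist": [0, 0, 0]},
  {"translation": [0, -0.5, 0], "twist": [0, 0, 0]},
  {"translation": [0, -0.6, 0], "twist": [0, 0, 0]},
  {"translation": [0, -0.7, 0], "twist": [0, 0, 0]},
  {"translation": [0, -0.8, 0], "twist": [0, 0, 0]},
  {"translation": [0, -0.9, 0], "twist": [0, 0, 0]},
  {"translation": [0, -1, 0], "twist": [0, 0, 0]},
])

```text
t: 62.1
ee_pos: [403.7, -26.4, 403.0]
orientation: [2.375, 2.056, 0.0]
ft_force: [0.0, 0.2, 0.3]
width: 87.7
```

```bash
python3 - <<'E'
from h import *
t=snap('top','top2');s=snap('scene','scene2');t0=load('top0')
def dark(d,z,cx,cy,th,sc=3.2,half=70):
    q=cv2.cvtColor(np.ascontiguousarray(ortho(d,cx,cy,z,half,sc,False)),cv2.COLOR_BGR2HSV)[:,:,2];n=q.shape[0]
    m=cv2.morphologyEx((q<th).astype(np.uint8),cv2.MORPH_CLOSE,np.ones((9,9)));m=cv2.morphologyEx(m,cv2.MORPH_OPEN,np.ones((9,9)))
    l=cv2.connectedComponents(m)[1];k=l[n//2+8,n//2+8]
    cc=max(cv2.findContours((l==k).astype(np.uint8),0,1)[0],key=len);r=cv2.minAreaRect(cc)
    return k,round(cx-(r[0][1]-n/2)/sc,1),round(cy-(r[0][0]-n/2)/sc,1),(np.array(r[1])/sc).round(1),round(r[2],1)
for th in (85,95,105):
    for z in (20,34): print(th,z,'top now',dark(t,z,510,185,th),'top start',dark(t0,z,399,-209,th))
    print('scene',dark(s,34,510,185,th),dark(s,20,510,185,th))
print('tin',seg(t,226,214,25,85,False)[3:])
print('level',seg(t,301,205,20,106.3,False)[3:])
# vice: grey jaw plates in the top view, low saturation & bright inside the red
p=np.ascontiguousarray(ortho(t,537,362,52,75,3,False));h=cv2.cvtColor(p,cv2.COLOR_BGR2HSV)
red=((h[:,:,1]>140)&((h[:,:,0]<8)|(h[:,:,0]>172))).astype(np.uint8)
for c in range(60,400,20): print(c, ''.join('R' if x else '.' for x in red[80:320:4,c]))
E
```

```text
85 20 top now (np.int32(1), 512.0, 182.6, array([32.5, 84.4]), 8.0) top start (np.int32(1), 400.4, -211.0, array([31.9, 82.8]), 28.7)
85 34 top now (np.int32(1), 511.6, 180.7, array([32.1, 83.3]), 7.8) top start (np.int32(0), 399.2, -208.8, array([139.7, 139.7]), 90.0)
scene (np.int32(0), 510.2, 185.2, array([139.7, 139.7]), 90.0) (np.int32(0), 510.2, 185.2, array([139.7, 139.7]), 90.0)
95 20 top now (np.int32(1), 511.9, 182.8, array([35.8, 86. ]), 7.4) top start (np.int32(1), 400.2, -211.4, array([34.1, 84.2]), 28.6)
95 34 top now (np.int32(1), 511.4, 180.9, array([35.4, 84.8]), 7.1) top start (np.int32(1), 401.1, -208.4, array([33.6, 83.3]), 28.1)
scene (np.int32(0), 510.2, 185.2, array([139.7, 139.7]), 90.0) (np.int32(1), 501.8, 188.3, array([35.5, 93.9]), 9.5)
105 20 top now (np.int32(1), 512.5, 187.1, array([49.2, 87.3]), 7.9) top start (np.int32(4), 399.9, -211.5, array([36.3, 85.9]), 28.8)
105 34 top now (np.int32(1), 512.1, 185.1, array([48.9, 86.1]), 8.1) top start (np.int32(3), 400.8, -208.6, array([35.7, 85. ]), 28.1)
scene (np.int32(1), 492.1, 193.5, array([36.1, 94.8]), 
[... 543 characters left out ...]
RRRRRRRRRRRRR.....RRRRRRRR.R....RRRRRRRRRRRRRR....
200 .......RRRRRRRRRRRRRRRRR......RRRRRRRR......RRRRRRRRRRRRR...
220 .......RRRRRRRRRRRRRRRRR.......RRRRRRR.......RRRRRRRRRRRR...
240 ........RRRRRRRRRRRRRRRR.....................RRRRRRRRRRRRR..
260 .........RRRRRRRRRRRRRRRR.....................RRRRRRRRRRRRR.
280 ..........RRRRRRRRRRRRRRRR.......RRRRRRR.......RRRRRRRRRRRRR
300 ...........RRRRRRRRRRRRRRRR......RRR.RRRR......RRRRRRRRRRRRR
320 ...........RRRRRRRRRRRRRRRRR.......RRRRRRR......RRRRRRRRRRRR
340 ............RRRRRRRRRRRRRRRR.......RRRRRRRR......RRRRRRRRRRR
360 ............RRRRRRRRRRRRRRRRR......R.RRRRRRR.....RRRRRRRRRRR
380 .............RRRRRRRRRRRRRRRRR.....RRRRRRRRRRR....RRRRRRRRRR
```

The top view agrees. Stapler at (512,182), −7.8°. Vice slot at about x=540, so the jaws-to-stapler distance is about 180 mm. Tin within 2 mm of the midpoint. I hand in.

```bash
python3 -c "
from workcell import ctrl
print(ctrl.close_job())"
```

```text
the job is handed in; nothing more can be done
None
```

The job is handed in at about 62 s, with the arm well clear of everything. I placed the block, level, stapler and tin in the order asked. I did not go near the sanding block or tape measure, but did not re-measure them.

| Thing | Target | Last check |
|---|---|---|
| Timber block | pile centre, along the pile | about 2 mm off sideways; axis 3.5° against the pile's 3.4° |
| Spirit level | centred on the block, along it | within about 1 mm of the block's centre on the near view; upright, contact felt at 9 N |
| Stapler | (510.7, 184.4), square across the row at −8.5° | top camera (512, 182) at −7.8°, about 180 mm from the jaws' centre |
| Glue tin | (524, 273.4), midway | top camera (524, 272), wrist camera (521.5, 273.5) |

**Disagreements:**
- The cameras differ from each other by 2–3 mm throughout.
- Stapler: the wrist outline read about (506, 188) and the scene outline about (502, 188). Both are widened by visible side faces or shadow, so I relied on the arm's release point and the top view.
- I left the block's 2 mm offset uncorrected.

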